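# Leak-check filter housings on the test rig

### The arm

A 6-joint arm with a two-finger parallel gripper is mounted at the origin on the work surface. World frame = base frame: x ahead of the robot, y to its left, z up, the work surface at z = 0. Lengths are in m, angles in rad, forces in N, time in s.
With the tool pointing down it reaches from about 0.4 to 0.825 m from the base axis. Payload 7 kg.
Tool frame: the origin (TCP) lies at the very end of the fingers, on their centre line; the grasp point (between the pads) lies arm.hold_point_z behind it (arm.hold_point_z is the distance from the TCP to the grasp point, in m); z points along the fingers, y is the line along which they close (so a half turn about z gives the same grasp; the last joint's range is limited). The gripper opens to 88 mm and grips with 3 to 60 N. Pads are 19 mm wide; open, the fingers measure 130 mm over their backs; the gripper's body (78 mm by 193 mm) begins 47 mm behind the grasp point.
Start: joints at [1.54, 0.359, 0.012, 0, -1.224, -0.288], TCP at [0.212, 0.641, 0.206] pointing down, gripper open.
Joint ranges: [-3.07, 3.07], [-1.43, 2.12], [-1.02, 1.25], [-3.03, 1.67], [-3.05, -0], [-3.03, 3.03]. Speed limits (rad/s): [2.39, 2.39, 3.01, 3.14, 3.14, 3.14].

### API

Orientations are given as [roll, pitch, yaw] about the fixed x, y, z axes, in that order (R = Rz(yaw) Ry(pitch) Rx(roll)).
In Python, from station import arm gives the robot as it stands.
- The arm moves only by the shell command python3 nudge.py FILE [FORCE], which reads ROWS from the file FILE. ROWS is a JSON object with one list for each field, all of the same length, 1 to 20, a row being the entries at one place: finger_gap (the finger opening in m), dx, dy, dz (the shift in normalised numbers (1 is 0.8 m)), spin (a turn about the tool's z in normalised numbers (1 is 2 rad)); each row is the pose to reach, as a shift and turn from the pose commanded when the command began, along the tool's axes at that moment; what a row does not reach only later rows make up. A row lasts 1/12 s, in which the tool goes at most 0.0417 m and 0.125 rad, less where a joint would pass 70% of its speed; a pose out of reach is approached as far as the arm can. The fingers move at their own pace and stop on an object; FORCE is the grip in N (left out, the last holds). Time passes only in rows, so rows that do not move let the fingers close. It prints the time, the measured TCP pose, the force, the opening and the grip force at its end. No shift or turn number may pass 1 either way. Input that does not fit is refused with a message, and nothing moves.
- arm.get_state(): the state, without advancing time (a new reading comes with each control period).
- arm.grab_frame(name): name is "scene" or "top" or "wrist"; returns the picture (480x640x3 uint8, red, green, blue); there is no depth.
- arm.camera_params(name): a dict with "fx", "fy", "cx", "cy" (pixels), "D" ([k1, k2, p1, p2, k3] as OpenCV has them; the pictures are not rectified), "T" (4x4, takes a point from camera to world coordinates); the wrist camera has in their place "hand_eye" (4x4, takes a point from camera to tool coordinates, whose origin is the TCP and whose axes are the flange's). Camera axes: x right, y down, z forward; pixel columns grow to the right and rows downward; lengths in m; the calibration is good to about 2 mm. A picture is of the moment at which its call begins: read the wrist's pose just before it. camera_params takes no time and is no camera call.
- arm.job_done(): hands the job in; it is judged then, once.
The state is a dict: "t": time; "q": joint angles; "qd": joint speeds; "joint_efforts": joint torques, N m; "eef_pos": TCP position; "ee_rot": TCP orientation; "force": force on the tool from outside, world axes, zero at the start; "moment": the same for the moment, N m; "width": finger opening in m; "gripper_force": force on a finger pad.
Only numpy, scipy, OpenCV 4.12 (cv2) and the standard library are available. Lean on these libraries where they do the work, as an engineer would, in place of code of your own. Each camera call takes 0.05 s, during which the arm holds its last target. There are 200 camera calls.

### The job

Leak-test the filter housings: push the red vent knob fully home, open the yellow air valve to its stop, then go along the housings in order from the valve end with the leak detector, holding it still for two seconds beside each one, its horn a few centimetres off and pointing from the side at the weld seam round the rim. Then lay the detector back lengthwise on the middle of its charging pad, shut the air valve to its stop and, after that, pull the vent knob fully out. Only now take the housings out of their sockets and put them all in the blue tray, leaving the other things on the bench alone.

Things in the scene. Friction and masses are not known exactly. Their poses are not given: they have to be found in the camera images.
- rig: Fixed rig: aluminium bar (front face x -28 mm, top z 70) on a base plate 440 x 130 x 8 mm. Origin on the bench under the bar's middle, z up, y along the bar to the ball valve, front = -x. Sockets 1-4 (collars 40 mm across, 30 inside, floor z 73, rim 83) at y +112.5, +37.5, -37.5, -112.5. Gauge behind, top z 106. Valve lever axis at x 0, y +188, lever z 88. Vent block y -178, top z 112.
- valve (a joint): Yellow lever of the brass ball valve on the rig's +y end; vertical axis. 0 = shut (lever across the pipe, pointing to the rig's front, -x), 1.571 = open (lever along the pipe, pointing to the rig's +y, away from the sockets), a stop at each end. Turns clockwise seen from above to open. Stays where it is left; needs 0.25 N m (4 N at the grip point).
- valve_grip (a point): Middle of the valve lever's yellow sleeve, 68 mm from the turning axis, 88 mm above the bench; moves with the lever. Its x axis points along the lever to the turning axis, z up. Sleeve 64 mm long (32 to 96 mm from the axis), 16 wide, 12 thick, free space below and beside it.
- vent (a joint): Red push-pull vent knob at the rig's -y end. 0 = pulled fully out (vent open), 0.020 m = pushed fully home (vent closed). Slides level: out is towards the rig's front (-x). Starts out. A sprung detent snaps it to either end: about 6 N, at most 8 N, gets it over the middle.
- vent_knob (a point): Centre of the red vent knob; moves with it. A disc 32 mm across, 14 mm thick (axis along the slide, the rig's x), 85 mm above the bench, free all round. Pushed home, its back is 14 mm in front of the grey block; an 11 mm steel shaft joins them.
- detector: Loose ultrasonic leak detector, about 220 g: orange block 110 mm long (x -55 to +55), 36 wide (y), 36 high, with a black rubber horn 45 mm long on its +x end, narrowing to 15 mm. Origin: middle of the block's underside, z up. Balances 8 mm ahead of the origin; hold it there by its ribbed sides (36 mm apart along y), 18 mm above the underside. Starts flat on the pad.
- detector_tip (a point): Open end of the horn, 100 mm ahead of the detector's origin, 19 mm above its underside; its x axis is the direction it listens in. It hears properly with the tip 15 to 45 mm from a housing's rim (45 to 75 mm from the housing's axis), held about level and pointing at the seam within 8 mm.
- pad: Charging pad fixed flat on the bench: black rubber plate 190 x 90 x 6 mm with a thin yellow line along each long side. Origin at the middle of its underside, x along its length. The detector's place: on its middle, lengthwise, either way round.
- tray: Blue open tray for the tested housings, loose, 700 g: 300 mm (x) x 200 mm (y) x 70 mm high, walls and floor 4 mm. Origin at the middle of its underside.
- filter_1: White filter housing in socket 1 (nearest the valve), absent in some runs. Loose, 60 g, 80 mm high. Origin at its underside, z up: stub 25 mm across to z 22, disc 60 across (rim z 28 to 42), blue end cap 24 across, z 60 to 80: grip it there. Starts with its stub standing 10 mm deep, loose, in the socket, underside 73 mm above the bench; lifts straight out.
- filter_1_seam (a point): Centre of the weld seam of filter_1 (grey band 3 mm high round the rim of the disc): on the housing's axis, 35 mm above its underside; the rim itself is 30 mm from this point.
- filter_2: White filter housing in socket 2 (second from the valve), absent in some runs. Loose, 60 g, 80 mm high. Origin at its underside, z up: stub 25 mm across to z 22, disc 60 across (rim z 28 to 42), blue end cap 24 across, z 60 to 80: grip it there. Starts with its stub standing 10 mm deep, loose, in the socket, underside 73 mm above the bench; lifts straight out.
- filter_2_seam (a point): Centre of the weld seam of filter_2 (grey band 3 mm high round the rim of the disc): on the housing's axis, 35 mm above its underside; the rim itself is 30 mm from this point.
- filter_3: White filter housing in socket 3 (third from the valve), absent in some runs. Loose, 60 g, 80 mm high. Origin at its underside, z up: stub 25 mm across to z 22, disc 60 across (rim z 28 to 42), blue end cap 24 across, z 60 to 80: grip it there. Starts with its stub standing 10 mm deep, loose, in the socket, underside 73 mm above the bench; lifts straight out.
- filter_3_seam (a point): Centre of the weld seam of filter_3 (grey band 3 mm high round the rim of the disc): on the housing's axis, 35 mm above its underside; the rim itself is 30 mm from this point.
- filter_4: White filter housing in socket 4 (farthest from the valve), absent in some runs. Loose, 60 g, 80 mm high. Origin at its underside, z up: stub 25 mm across to z 22, disc 60 across (rim z 28 to 42), blue end cap 24 across, z 60 to 80: grip it there. Starts with its stub standing 10 mm deep, loose, in the socket, underside 73 mm above the bench; lifts straight out.
- filter_4_seam (a point): Centre of the weld seam of filter_4 (grey band 3 mm high round the rim of the disc): on the housing's axis, 35 mm above its underside; the rim itself is 30 mm from this point.
- carton_a: Blue carton 110 x 150 x 80 mm, bystander: leave it alone. Origin under its middle.
- carton_b: Blue carton 100 x 130 x 70 mm, bystander: leave it alone. Origin under its middle.
- ipa_bottle: White bottle 60 mm across, 160 mm high, bystander: leave it alone. Origin under its middle.
- tape: Roll of yellow tape lying flat, 100 mm across, 25 mm high, bystander: leave it alone. Origin under its middle.
- screwdriver: Screwdriver with a green handle, 170 mm long, bystander: leave it alone. Origin near its middle.
- cap_bin: Red open bin 100 x 130 x 50 mm, bystander: leave it alone. Origin under its middle.
- marker: Black marker pen 120 mm long, bystander: leave it alone. Origin near its middle.

How it is judged:
On the way, in this order (a step that is already met when the one before it is completed fails the run):
1. the vent knob is pushed fully home while the air valve is still shut (value of joint vent above 0.016 m and value of joint valve below 0.3 rad), for 0.2 s.
2. the air valve is open, its lever against the stop (value of joint valve above 1.48 rad), for 0.2 s.
3. the detector is held still and about level at the side, its tip 34 to 90 mm from the axis of filter_1 and pointing within 10 mm of its seam's centre, for 1.5 s, filter_1 still in its socket (x of filter_1_seam in the frame of detector_tip between 0.034 and 0.09 m and y of filter_1_seam in the frame of detector_tip between -0.01 and 0.01 m and z of filter_1_seam in the frame of detector_tip between -0.01 and 0.01 m and angle between the x axis of detector_tip and the z axis of filter_1, either way round above 1.1 rad and distance of filter_1 from where it was at the start of the episode below 0.015 m), for 1.5 s.
4. the detector is held still and about level at the side, its tip 34 to 90 mm from the axis of filter_2 and pointing within 10 mm of its seam's centre, for 1.5 s, filter_2 still in its socket (x of filter_2_seam in the frame of detector_tip between 0.034 and 0.09 m and y of filter_2_seam in the frame of detector_tip between -0.01 and 0.01 m and z of filter_2_seam in the frame of detector_tip between -0.01 and 0.01 m and angle between the x axis of detector_tip and the z axis of filter_2, either way round above 1.1 rad and distance of filter_2 from where it was at the start of the episode below 0.015 m), for 1.5 s.
5. the detector is held still and about level at the side, its tip 34 to 90 mm from the axis of filter_3 and pointing within 10 mm of its seam's centre, for 1.5 s, filter_3 still in its socket (x of filter_3_seam in the frame of detector_tip between 0.034 and 0.09 m and y of filter_3_seam in the frame of detector_tip between -0.01 and 0.01 m and z of filter_3_seam in the frame of detector_tip between -0.01 and 0.01 m and angle between the x axis of detector_tip and the z axis of filter_3, either way round above 1.1 rad and distance of filter_3 from where it was at the start of the episode below 0.015 m), for 1.5 s.
6. the detector is held still and about level at the side, its tip 34 to 90 mm from the axis of filter_4 and pointing within 10 mm of its seam's centre, for 1.5 s, filter_4 still in its socket (x of filter_4_seam in the frame of detector_tip between 0.034 and 0.09 m and y of filter_4_seam in the frame of detector_tip between -0.01 and 0.01 m and z of filter_4_seam in the frame of detector_tip between -0.01 and 0.01 m and angle between the x axis of detector_tip and the z axis of filter_4, either way round above 1.1 rad and distance of filter_4 from where it was at the start of the episode below 0.015 m), for 1.5 s.
7. the air valve is shut again, its lever against the stop (value of joint valve below 0.09 rad), for 0.2 s.
8. the vent knob is pulled fully out (value of joint vent below 0.004 m), for 0.2 s.
At the end, for the whole second after the job is handed in: Air valve shut (lever within 0.09 rad of its stop), vent knob pulled out (at least 16 of 20 mm), detector lying flat at rest on the pad, its origin within 35 mm of the pad's middle and lengthwise within 0.35 rad, every housing at rest inside the upright blue tray (value of joint valve below 0.09 rad and value of joint vent below 0.004 m and horizontal distance between detector and pad below 0.035 m and angle between the x axis of detector and the x axis of pad, either way round below 0.35 rad and angle between detector's own x axis and vertical between 1.47 and 1.67 rad and height (world z) of detector_tip below 0.035 m and linear speed of each of detector, filter_1, filter_2, filter_3, filter_4 below 0.02 m/s and x of filter_1_seam in the frame of tray between -0.146 and 0.146 m and y of filter_1_seam in the frame of tray between -0.096 and 0.096 m and z of filter_1_seam in the frame of tray between 0 and 0.075 m and x of filter_2_seam in the frame of tray between -0.146 and 0.146 m and y of filter_2_seam in the frame of tray between -0.096 and 0.096 m and z of filter_2_seam in the frame of tray between 0 and 0.075 m and x of filter_3_seam in the frame of tray between -0.146 and 0.146 m and y of filter_3_seam in the frame of tray between -0.096 and 0.096 m and z of filter_3_seam in the frame of tray between 0 and 0.075 m and x of filter_4_seam in the frame of tray between -0.146 and 0.146 m and y of filter_4_seam in the frame of tray between -0.096 and 0.096 m and z of filter_4_seam in the frame of tray between 0 and 0.075 m and angle between tray's own z axis and vertical below 0.1 rad); the robot touches nothing.
It fails at once if a housing left its socket (moved over 20 mm) while the air valve was open or the vent closed (distance of any of filter_1, filter_2, filter_3, filter_4 from where it was at the start of the episode above 0.02 m and (value of joint valve above 0.25 rad or value of joint vent above 0.01 m)).
It fails at once if another thing on the bench was moved more than 40 mm (distance of any of carton_a, carton_b, ipa_bottle, tape, screwdriver, cap_bin, marker from where it was at the start of the episode above 0.04 m).
Of filter_1, filter_2, filter_3, filter_4 only 2 to 3 are there at a start; the rules pass over those that are not, and their reading is None.
At some moment in a run one of tray may be knocked a few centimetres aside while the robot is not near it.
Once in a run the grip may slacken for a moment while it holds something.
It also fails if it takes over 210 s, if anything falls off the work surface, if the arm or the gripper's body presses on something with over 40 N, if the wrist force passes 120 N, or if a joint passes its speed limit or range.

## Working session

There is one attempt and no reset: what is moved stays moved. The work goes in short steps, Python scripts to look and compute and a shell command to move; the robot and the scene stay as the last step left them, time stands still between calls to the robot, and variables do not carry over. Pictures are saved under pics/ and viewed, at most 14 in all, crops included, and the job is handed in when it is done.

```bash
ls; mkdir -p pics
python3 - <<'E'
from station import arm
import cv2,numpy as np
s=arm.get_state();print(s['t'],s['eef_pos'],s['ee_rot'],s['width'],arm.hold_point_z)
for n in ("scene","top"):
    f=arm.grab_frame(n);cv2.imwrite(f'pics/{n}0.png',f[...,::-1])
    p=arm.camera_params(n);print(n,{k:np.round(v,4).tolist() for k,v in p.items()})
p=arm.camera_params('wrist');print({k:np.round(v,4).tolist() for k,v in p.items()})
E
```

```text
nudge.py
pics
station.py
0.0 [0.2114313  0.64048036 0.20513345] [ 3.13994596e+00 -1.43189440e-04 -3.18937386e-01] 0.08784914252473225 0.0188
scene {'fx': 503.5189, 'fy': 503.5189, 'cx': 319.6255, 'cy': 239.3062, 'D': [-0.0654, 0.0, 0.0, 0.0, 0.0], 'T': [[-0.4155, 0.547, -0.7267, 1.288], [0.9094, 0.2342, -0.3436, 0.4016], [-0.0178, -0.8037, -0.5948, 0.7217], [0.0, 0.0, 0.0, 1.0]]}
top {'fx': 500.7962, 'fy': 500.7962, 'cx': 324.1241, 'cy': 244.8711, 'D': [-0.0153, 0.0, 0.0, 0.0, 0.0], 'T': [[0.0242, -0.996, 0.0863, 0.4508], [-0.9993, -0.0216, 0.0304, 0.0402], [-0.0284, -0.087, -0.9958, 1.1164], [0.0, 0.0, 0.0, 1.0]]}
{'fx': 418.4697, 'fy': 418.4697, 'cx': 316.5011, 'cy': 239.7767, 'D': [-0.082, 0.0, 0.0, 0.0, 0.0], 'hand_eye': [[0.0001, -0.958, -0.2869, 0.0765], [1.0, 0.0, 0.0005, -0.0007], [-0.0004, -0.2869, 0.958, -0.179], [0.0, 0.0, 0.0, 1.0]]}
```

View pics/top0.png

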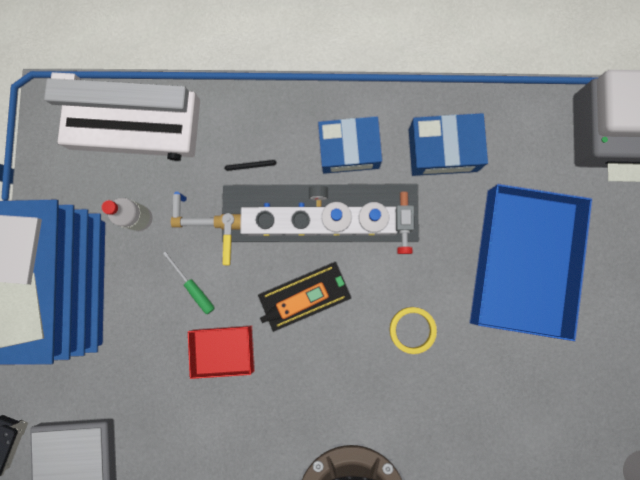

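View pics/scene0.png

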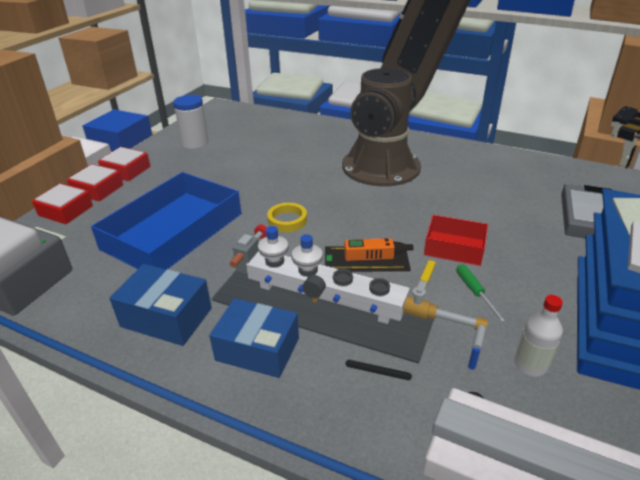

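```bash
cat > h.py <<'E'
import numpy as np,cv2
from station import arm
from scipy.spatial.transform import Rotation as R
def cam(n,s=None):
    p=arm.camera_params(n);K=np.array([[p['fx'],0,p['cx']],[0,p['fy'],p['cy']],[0,0,1]])
    if n=='wrist':
        T=np.eye(4);T[:3,:3]=R.from_euler('xyz',s['ee_rot']).as_matrix();T[:3,3]=s['eef_pos'];T=T@np.array(p['hand_eye'])
    else: T=np.array(p['T'])
    return K,np.array(p['D']),T
def rays(n,uv,z,s=None):
    K,D,T=cam(n,s)
    q=cv2.undistortPoints(np.array(uv,float).reshape(-1,1,2),K,D).reshape(-1,2)
    d=np.c_[q,np.ones(len(q))]@T[:3,:3].T
    return T[:3,3]+d*((z-T[2,3])/d[:,2])[:,None]
def proj(n,X,s=None):
    K,D,T=cam(n,s);Y=(np.array(X,float).reshape(-1,3)-T[:3,3])@T[:3,:3]
    return cv2.projectPoints(Y,np.zeros(3),np.zeros(3),K,D)[0].reshape(-1,2)
def blobs(f,lo,hi,amin=20,roi=None):
    m=cv2.inRange(cv2.cvtColor(f,cv2.COLOR_RGB2HSV),lo,hi)
    if roi:
        k=np.zeros_like(m);x0,y0,x1,y1=roi;k[y0:y1,x0:x1]=1;m=m*k
    cs=[c for c in cv2.findContours(m,cv2.RETR_EXTERNAL,cv2.CHAIN_APPROX_NONE)[0] if cv2.contourArea(c)>=amin]
    return sorted(cs,key=cv2.contourArea,reverse=True)
def cen(c):
    m=cv2.moments(c);return m['m10']/m['m00'],m['m01']/m['m00']
E
python3 - <<'E'
from h import *
np.set_printoptions(precision=4,suppress=True)
f=cv2.imread('pics/top0.png')[...,::-1].copy()
def show(name,lo,hi,z,roi,amin=20):
    for c in blobs(f,lo,hi,amin,roi)[:3]:
        b=cv2.minAreaRect(c);print(name,cv2.contourArea(c),np.round(cen(c),1),rays('top',[cen(c)],z)[0],'box',rays('top',cv2.boxPoints(b),z)[:,:2].round(3).tolist())
show('lever',(20,100,120),(35,255,255),.088+.006,(200,225,250,275))
show('knob',(0,120,80),(8,255,255),.085,(390,240,420,260))
show('caps',(100,120,80),(125,255,255),.153,(320,200,400,230),10)
show('bar',(0,0,190),(180,40,255),.07,(235,200,400,240))
show('sock',(0,0,0),(180,255,110),.083,(248,205,318,233))
show('det',(8,140,120),(18,255,255),.042,(250,260,355,330))
show('padline',(20,100,100),(32,255,255),.006,(250,260,355,330),8)
show('tray',(100,120,60),(125,255,255),.07,(450,170,600,350))
E
python3 -c "
import cv2
f=cv2.imread('pics/top0.png')[170:340,160:430];cv2.imwrite('pics/c1.png',cv2.resize(f,None,fx=2.9,fy=2.9,interpolation=2))"
```

```text
lever 195.5 [226.4 249.1] [0.5264 0.2727 0.094 ] box [[0.555, 0.281], [0.556, 0.266], [0.496, 0.264], [0.495, 0.278]]
knob 76.5 [404.5 250. ] [ 0.5332 -0.0939  0.085 ] box [[0.539, -0.081], [0.54, -0.107], [0.527, -0.107], [0.527, -0.081]]
caps 81.0 [374.6 214.4] [ 0.5957 -0.0268  0.153 ] box [[0.606, -0.018], [0.606, -0.037], [0.585, -0.037], [0.585, -0.018]]
caps 80.5 [336.1 214.1] [0.5948 0.0478 0.153 ] box [[0.605, 0.058], [0.605, 0.039], [0.585, 0.038], [0.585, 0.058]]
bar 3713.5 [317.9 219. ] [0.596  0.0865 0.07  ] box [[0.627, 0.251], [0.633, -0.075], [0.572, -0.076], [0.565, 0.249]]
sock 215.5 [264.6 219.6] [0.5907 0.1974 0.083 ] box [[0.591, 0.222], [0.616, 0.199], [0.591, 0.172], [0.567, 0.196]]
sock 210.0 [300.1 219.4] [0.5927 0.1231 0.083 ] box [[0.592, 0.147], [0.617, 0.124], [0.593, 0.099], [0.568, 0.123]]
det 849.5 [301.8 300.3] [0.4242 0.1178 0.042 ] box [[0.416, 0.176], [0.466, 0.077], [0.433, 0.06], [0.382, 0.159]]
padline 128.0 [297.6 281.6] [0.4642 0.1308 0.006 ] box [[0.434, 0.204], [0.5, 0.059], [0.495, 0.056], [0.429, 0.201]]
padline 121.0 [310.2 310.7] [0.4008 0.1012 0.006 ] box [[0.371, 0.175], [0.437, 0.028], [0.432, 0.026], [0.365, 0.173]]
tray 14760.5 [531.2 261.7] [ 0.5158 -0.358   0.07  ] box [[0.38, -0.23], [0.681, -0.271], [0.655, -0.49], [0.356, -0.444]]
```

View pics/c1.png

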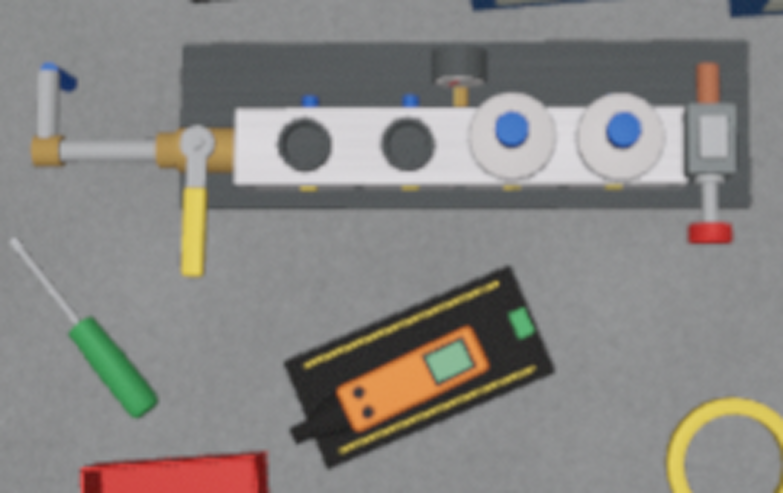

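```bash
cat > go.py <<'E'
import sys,numpy as np
from h import *
# usage: go.py x y z yaw -> shift in tool axes and turn
x,y,z,yaw=map(float,sys.argv[1:5]);s=arm.get_state()
M=R.from_euler('xyz',s['ee_rot']).as_matrix()
d=M.T@(np.array([x,y,z])-s['eef_pos']);Y=np.arctan2(M[1,0],M[0,0])
print(np.round(d,4),'turn',round(float(-((yaw-Y+np.pi)%(2*np.pi)-np.pi)),3),'t',round(s['t'],1),'F',np.round(s['force'],1),'q6',round(float(s['q'][5]),2))
E
python3 go.py .498 -.094 .2 .023
```

```text
[0.5024 0.6076 0.0062] turn -0.342 t 0.1 F [ 0.3 -0.1  0.3] q6 -0.29
```

The rows are not in the units I measure in: shifts go in shares of 0.8 m and turns go in shares of 2 rad. I convert before sending: 0.3 m / 0.8 = 0.375, 0.25 m / 0.8 = 0.3125, -0.342 rad / 2 = -0.171.

```bash
echo '{"finger_gap":[0, 0, 0, 0, 0, 0, 0, 0, 0, 0], "dx":[0.3125, 0.3125, 0.3125, 0.3125, 0.3125, 0.3125, 0.3125, 0.3125, 0.3125, 0.3125], "dy":[0.375, 0.375, 0.375, 0.375, 0.375, 0.375, 0.375, 0.375, 0.375, 0.375], "dz":[0, 0, 0, 0, 0, 0, 0, 0, 0, 0], "spin":[-0.171, -0.171, -0.171, -0.171, -0.171, -0.171, -0.171, -0.171, -0.171, -0.171]}' > m.json && python3 nudge.py m.json 20; python3 go.py .498 -.094 .2 .023
```

```text
t: 0.93
eef_pos: [0.3551, 0.2735, 0.206]
ee_rot: [3.141, 0.001, 0.022]
force: [-0.9, -0.2, -0.2]
width: 0.0264
gripper_force: 0.0
[0.1349 0.3705 0.0061] turn -0.001 t 0.9 F [-0.9 -0.2 -0.2] q6 0.49
```

To row units: 0.37 m / 0.8 = 0.4625, 0.135 m / 0.8 = 0.1688.

```bash
echo '{"finger_gap":[0, 0, 0, 0, 0, 0, 0, 0, 0, 0, 0, 0, 0, 0, 0], "dx":[0.1688, 0.1688, 0.1688, 0.1688, 0.1688, 0.1688, 0.1688, 0.1688, 0.1688, 0.1688, 0.1688, 0.1688, 0.1688, 0.1688, 0.1688], "dy":[0.4625, 0.4625, 0.4625, 0.4625, 0.4625, 0.4625, 0.4625, 0.4625, 0.4625, 0.4625, 0.4625, 0.4625, 0.4625, 0.4625, 0.4625], "dz":[0, 0, 0, 0, 0, 0, 0, 0, 0, 0, 0.16, 0.16, 0.16, 0.16, 0.16], "spin":[0, 0, 0, 0, 0, 0, 0, 0, 0, 0, 0, 0, 0, 0, 0]}' > m.json && python3 nudge.py m.json; python3 go.py .539 -.094 .076 .023
python3 - <<'E'
from h import *
s=arm.get_state();f=arm.grab_frame('wrist');cv2.imwrite('pics/w1.png',f[...,::-1])
for c in blobs(f,(0,120,60),(8,255,255))[:2]: print(cv2.contourArea(c),cv2.boundingRect(c))
E
```

```text
t: 2.18
eef_pos: [0.4966, -0.0896, 0.0765]
ee_rot: [3.14, 0.006, 0.023]
force: [0.3, -0.5, 1.4]
width: 0.0005
gripper_force: 0.0
[0.0423 0.0054 0.0003] turn 0.0 t 2.2 F [ 0.3 -0.5  1.4] q6 1.38
2870.0 (296, 195, 75, 47)
```

View pics/w1.png

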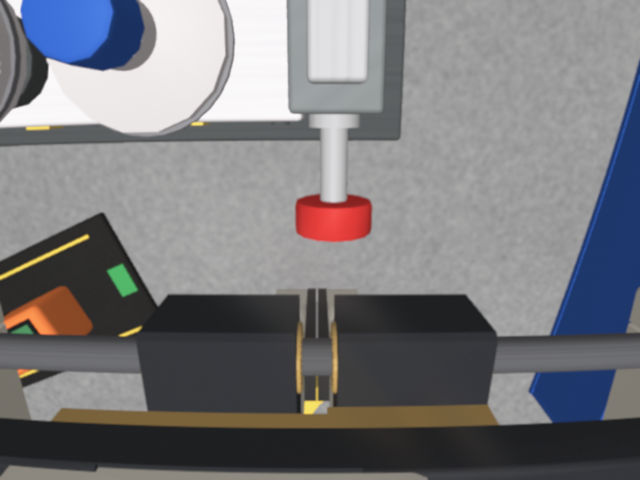

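To row units: 0.038 m / 0.8 = 0.0475, 0.036 m / 0.8 = 0.045.

```bash
echo '{"finger_gap":[0, 0, 0, 0, 0, 0, 0, 0, 0], "dx":[0, 0.0188, 0.025, 0.0313, 0.035, 0.04, 0.045, 0.0475, 0.0475], "dy":[0.0075, 0.0075, 0.0075, 0.0075, 0.0075, 0.0075, 0.0075, 0.0075, 0.0075], "dz":[0, 0, 0, 0, 0, 0, 0, 0, 0], "spin":[0, 0, 0, 0, 0, 0, 0, 0, 0]}' > m.json && python3 nudge.py m.json
```

```text
t: 2.98
eef_pos: [0.5395, -0.0941, 0.0805]
ee_rot: [3.141, -0.006, 0.024]
force: [3.9, -1.0, 4.9]
width: 0.001
gripper_force: 2.6
```

To row units: 0.003 m / 0.8 = 0.0038.

```bash
echo '{"finger_gap":[0, 0, 0, 0], "dx":[0, 0.0038, 0.0038, 0.0038], "dy":[0, 0, 0, 0], "dz":[0, 0, 0, 0], "spin":[0, 0, 0, 0]}' > m.json && python3 nudge.py m.json
python3 - <<'E'
from h import *
s=arm.get_state();f=arm.grab_frame('wrist');cv2.imwrite('pics/w2.png',f[...,::-1])
E
```

```text
t: 3.32
eef_pos: [0.5427, -0.094, 0.0805]
ee_rot: [3.141, -0.006, 0.024]
force: [4.0, -1.0, 5.4]
width: 0.0007
gripper_force: 2.5
```

View pics/w2.png

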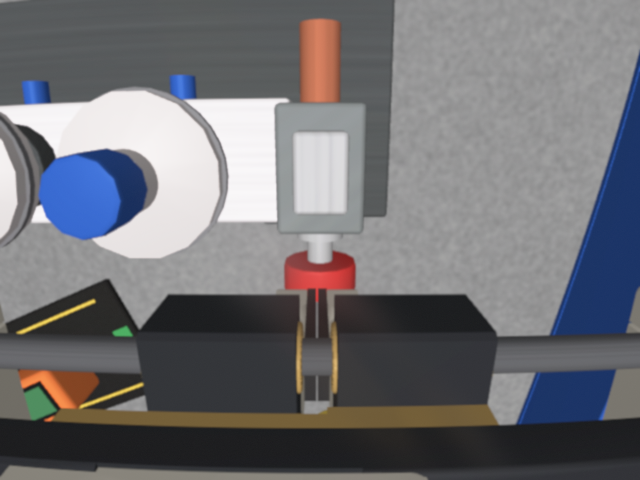

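```bash
for i in 1 ; do echo '{"finger_gap":[0, 0, 0], "dx":[0.0038, 0.0038, 0.0038], "dy":[0, 0, 0], "dz":[0, 0, 0], "spin":[0, 0, 0]}' > m.json && python3 nudge.py m.json; done; echo '{"finger_gap":[0, 0, 0], "dx":[0.005, 0.005, 0.005], "dy":[0, 0, 0], "dz":[0, 0, 0], "spin":[0, 0, 0]}' > m.json && python3 nudge.py m.json
```

```text
t: 3.62
eef_pos: [0.5445, -0.094, 0.0804]
ee_rot: [3.142, -0.004, 0.024]
force: [0.1, 0.5, 8.8]
width: 0.0006
gripper_force: 4.3
t: 3.87
eef_pos: [0.545, -0.0941, 0.0802]
ee_rot: [3.141, 0.002, 0.023]
force: [-10.8, 3.0, 18.1]
width: 0.0005
gripper_force: 9.5
```

To row units: -0.1 m / 0.8 = -0.125, -0.04 m / 0.8 = -0.05.

```bash
echo '{"finger_gap":[0, 0, 0, 0, 0, 0], "dx":[-0.05, -0.05, -0.05, -0.05, -0.05, -0.05], "dy":[0, 0, -0.125, -0.125, -0.125, -0.125], "dz":[0, 0, 0, 0, 0, 0], "spin":[0, 0, 0, 0, 0, 0]}' > m.json && python3 nudge.py m.json
python3 - <<'E'
from h import *
f=arm.grab_frame('top');cv2.imwrite('pics/top1.png',f[...,::-1])
for c in blobs(f,(0,120,80),(8,255,255),20,(390,225,420,260))[:2]: print(cv2.contourArea(c),rays('top',[cen(c)],.085))
E
python3 go.py .519 .232 .18 .023
```

```text
t: 4.37
eef_pos: [0.5047, 0.008, 0.0791]
ee_rot: [-3.141, -0.002, 0.026]
force: [-0.0, -0.4, -0.4]
width: 0.0002
gripper_force: 0.0
[ 0.0206 -0.2248 -0.101 ] turn 0.003 t 4.4 F [ 0.4 -0.4 -0.3] q6 1.19
```

To row units: -0.225 m / 0.8 = -0.2813, -0.1 m / 0.8 = -0.125.

```bash
echo '{"finger_gap":[0, 0, 0, 0, 0, 0, 0, 0, 0, 0, 0], "dx":[0, 0, 0, 0.025, 0.025, 0.025, 0.025, 0.025, 0.025, 0.025, 0.025], "dy":[0, 0, 0, -0.2813, -0.2813, -0.2813, -0.2813, -0.2813, -0.2813, -0.2813, -0.2813], "dz":[-0.125, -0.125, -0.125, -0.125, -0.125, -0.125, -0.125, -0.125, -0.125, -0.125, -0.125], "spin":[0, 0, 0, 0, 0, 0, 0, 0, 0, 0, 0]}' > m.json && python3 nudge.py m.json
python3 - <<'E'
from h import *
f=arm.grab_frame('top');cv2.imwrite('pics/top1.png',f[...,::-1])
for c in blobs(f,(0,120,60),(8,255,255),10,(390,225,420,260))[:2]: print(cv2.contourArea(c),rays('top',[cen(c)],.085))
E
python3 go.py .519 .232 .078 .023
```

```text
t: 5.33
eef_pos: [0.5189, 0.2307, 0.1778]
ee_rot: [3.141, 0.001, 0.024]
force: [0.3, -0.3, -1.3]
width: 0.0004
gripper_force: 0.0
84.0 [[ 0.55393004 -0.09307208  0.085     ]]
[ 0.0003 -0.0023  0.0999] turn 0.0 t 5.4 F [0.8 0.2 0.4] q6 0.83
```

To row units: 0.1 m / 0.8 = 0.125, -0.002 m / 0.8 = -0.0025.

```bash
echo '{"finger_gap":[0, 0, 0, 0, 0], "dx":[0, 0, 0, 0, 0], "dy":[-0.0025, -0.0025, -0.0025, -0.0025, -0.0025], "dz":[0.125, 0.125, 0.125, 0.125, 0.125], "spin":[0, 0, 0, 0, 0]}' > m.json && python3 nudge.py m.json; echo '{"finger_gap":[0, 0, 0, 0, 0, 0, 0, 0, 0, 0], "dx":[0, -0.0025, -0.005, -0.0075, -0.0025, 0.005, 0.015, 0.025, 0.035, 0.035], "dy":[-0.0175, -0.0325, -0.0475, -0.0638, -0.08, -0.0963, -0.1125, -0.1213, -0.13, -0.13], "dz":[0, 0, 0, 0, 0, 0, 0, 0, 0, 0], "spin":[0, 0, 0, 0, 0, 0, 0, 0, 0, 0]}' > m.json && python3 nudge.py m.json
```

```text
t: 5.8
eef_pos: [0.5191, 0.2308, 0.0781]
ee_rot: [3.14, 0.001, 0.022]
force: [0.2, -0.5, -0.0]
width: 0.0002
gripper_force: 0.0
t: 6.63
eef_pos: [0.546, 0.3388, 0.0778]
ee_rot: [-3.142, -0.001, 0.024]
force: [1.0, 1.0, 0.1]
width: 0.0002
gripper_force: 0.0
```

```bash
python3 - <<'E'
from h import *
f=arm.grab_frame('wrist');cv2.imwrite('pics/w3.png',f[...,::-1])
E
python3 go.py .571 .343 .078 .023
```

```text
[ 0.0259 -0.0046 -0.0004] turn 0.0 t 6.7 F [-0.2 -0.1 -0.1] q6 0.74
```

View pics/w3.png

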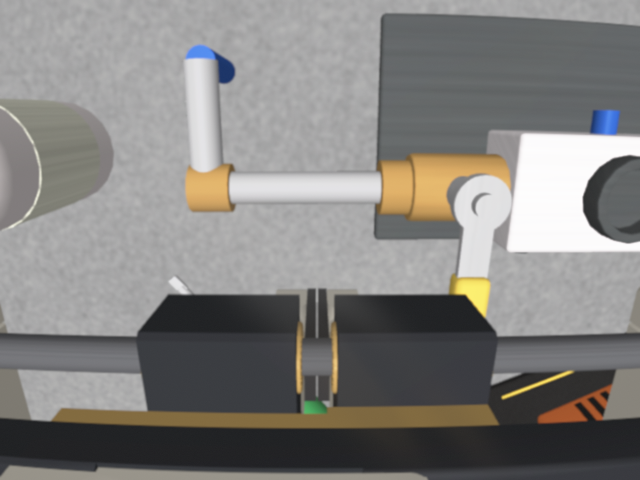

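Run:
```python
from h import *
s=arm.get_state();f=cv2.imread('pics/w3.png')[...,::-1].copy()
print(s['eef_pos'],rays('wrist',[[482,205],[470,285],[451,285],[489,285],[380,240],[525,140]],.094,s),rays('wrist',[[380,240],[375,20]],.008,s))
g=arm.grab_frame('top');cv2.imwrite('pics/top2.png',g[150:330,150:430][...,::-1].repeat(2,0).repeat(2,1))
for c in blobs(g,(20,100,100),(35,255,255),20,(190,170,250,275)): print(cv2.contourArea(c),cen(c),rays('top',[cen(c)],.094))
```

```text
[0.5452006  0.33778682 0.07763103] [[0.58933886 0.27341448 0.094     ]
 [0.55470169 0.27381377 0.094     ]
 [0.55456649 0.28204384 0.094     ]
 [0.55483013 0.26550658 0.094     ]
 [0.57373379 0.31365221 0.094     ]
 [0.61554333 0.25948713 0.094     ]] [[0.54822411 0.29932964 0.008     ]
 [0.67387106 0.30970453 0.008     ]]
45.5 (225.9047619047619, 260.19413919413915) [[0.50345935 0.27276618 0.094     ]]
44.0 (236.51136363636363, 221.0151515151515) [[0.58510212 0.25402353 0.094     ]]
```

View pics/top2.png

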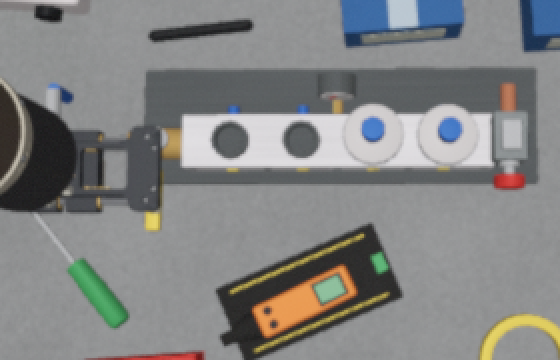

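To row units: 0.066 m / 0.8 = 0.0825, -0.06 m / 0.8 = -0.075.

```bash
echo '{"finger_gap":[0.06, 0.06, 0.06, 0.06, 0.06, 0.06, 0.06], "dx":[0, 0, -0.0313, -0.0313, -0.0313, -0.0313, -0.0313], "dy":[0, 0, 0.0825, 0.0825, 0.0825, 0.0825, 0.0825], "dz":[-0.075, -0.075, -0.075, -0.075, -0.075, -0.075, -0.075], "spin":[0, 0, 0, 0, 0, 0, 0]}' > m.json && python3 nudge.py m.json 30;  python3 go.py .521 .2720 .069 .023
python3 - <<'E'
from h import *
f=arm.grab_frame('wrist');cv2.imwrite('pics/w4.png',f[...,::-1])
E
```

```text
t: 7.32
eef_pos: [0.5213, 0.2703, 0.1386]
ee_rot: [-3.141, -0.001, 0.023]
force: [-1.3, 0.5, 0.0]
width: 0.0416
gripper_force: 0.0
[-0.0003 -0.0017  0.0696] turn -0.0 t 7.3 F [-1.3  0.5  0. ] q6 0.78
```

View pics/w4.png

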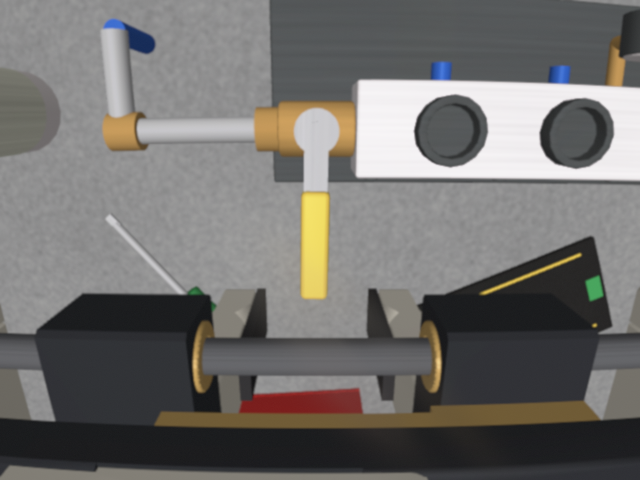

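To row units: 0.07 m / 0.8 = 0.0875, 0.04 m / 0.8 = 0.05.

```bash
echo '{"finger_gap":[0.06, 0.06, 0.06, 0.06, 0.06, 0.06], "dx":[0, 0, 0, 0, 0, 0], "dy":[0, 0, 0, 0, 0, 0], "dz":[0, 0.025, 0.05, 0.0875, 0.0875, 0.0875], "spin":[0, 0, 0, 0, 0, 0]}' > m.json && python3 nudge.py m.json 30; echo '{"finger_gap":[0, 0, 0, 0, 0, 0], "dx":[0, 0, 0, 0, 0, 0], "dy":[0, 0, 0, 0, 0, 0], "dz":[0, 0, 0, 0, 0, 0], "spin":[0, 0, 0, 0, 0, 0]}' > m.json && python3 nudge.py m.json 30
```

```text
t: 7.87
eef_pos: [0.5204, 0.2701, 0.0667]
ee_rot: [3.138, 0.003, 0.024]
force: [0.6, 0.1, 0.8]
width: 0.0602
gripper_force: 0.0
t: 8.37
eef_pos: [0.5214, 0.2707, 0.0687]
ee_rot: [-3.141, -0.001, 0.023]
force: [-0.4, 0.2, 0.1]
width: 0.0254
gripper_force: 0.0
```

```bash
echo '{"finger_gap":[0, 0, 0, 0, 0, 0], "dx":[0, 0, 0, 0, 0, 0], "dy":[0, 0, 0, 0, 0, 0], "dz":[0, 0, 0, 0, 0, 0], "spin":[0, 0, 0, 0, 0, 0]}' > m.json && python3 nudge.py m.json 30
```

```text
t: 8.87
eef_pos: [0.5212, 0.2709, 0.0683]
ee_rot: [-3.141, -0.0, 0.023]
force: [-2.9, 2.6, 3.3]
width: 0.0155
gripper_force: 30.0
```

To row units: -0.068 m / 0.8 = -0.085, -0.0674 m / 0.8 = -0.0843, 1.57 rad / 2 = 0.785.

```bash
echo '{"finger_gap":[0, 0, 0, 0, 0, 0, 0, 0, 0, 0, 0, 0, 0, 0, 0], "dx":[0.0006, 0.0025, 0.0056, 0.0096, 0.015, 0.0213, 0.0283, 0.0363, 0.045, 0.0543, 0.0638, 0.0738, 0.0825, 0.085, 0.085], "dy":[-0.01, -0.02, -0.03, -0.0394, -0.0481, -0.0563, -0.0631, -0.0696, -0.075, -0.0793, -0.0825, -0.0843, -0.085, -0.085, -0.085], "dz":[0, 0, 0, 0, 0, 0, 0, 0, 0, 0, 0, 0, 0, 0, 0], "spin":[0.06, 0.12, 0.18, 0.24, 0.3, 0.36, 0.42, 0.48, 0.54, 0.6, 0.66, 0.72, 0.77, 0.785, 0.785]}' > m.json && python3 nudge.py m.json
python3 - <<'E'
from h import *
f=arm.grab_frame('wrist');cv2.imwrite('pics/w5.png',f[...,::-1])
E
```

```text
t: 10.12
eef_pos: [0.5893, 0.3419, 0.0684]
ee_rot: [-3.139, 0.002, -1.548]
force: [3.1, 4.8, -0.3]
width: 0.015
gripper_force: 30.0
```

View pics/w5.png

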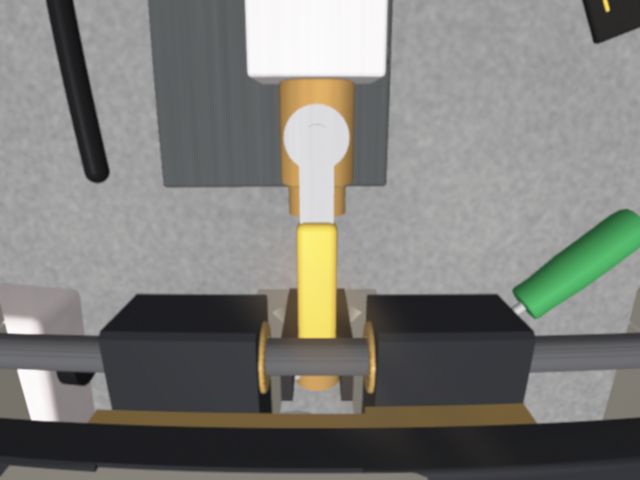

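To row units: -0.003 m / 0.8 = -0.0038, -0.002 m / 0.8 = -0.0025.

```bash
echo '{"finger_gap":[0, 0, 0, 0], "dx":[0, 0, 0, 0], "dy":[-0.0025, -0.0038, -0.0038, -0.0038], "dz":[0, 0, 0, 0], "spin":[0, 0, 0, 0]}' > m.json && python3 nudge.py m.json; echo '{"finger_gap":[0.05, 0.05, 0.05, 0.05, 0.05, 0.05, 0.05, 0.05], "dx":[0, 0, 0, 0, 0, 0, 0, 0], "dy":[0.0038, 0.0038, 0.0038, 0.0038, 0.0038, 0.0038, 0.0038, 0.0038], "dz":[0, 0, 0, 0, 0, -0.15, -0.15, -0.15], "spin":[0, 0, 0, 0, 0, 0, 0, 0]}' > m.json && python3 nudge.py m.json
python3 - <<'E'
from h import *
s=arm.get_state();f=arm.grab_frame('wrist');cv2.imwrite('pics/w6.png',f[...,::-1])
for c in blobs(f,(22,120,120),(35,255,255),200):
    (cx,cy),wh,a=cv2.minAreaRect(c);p=rays('wrist',cv2.boxPoints(((cx,cy),wh,a)),.094,s)[:,:2].round(4);print(cen(c),p.tolist(),rays('wrist',[cen(c)],.094,s))
E
python3 go.py .4205 .125 .13 -1.10
```

```text
t: 10.5
eef_pos: [0.5895, 0.3419, 0.0683]
ee_rot: [3.141, 0.002, -1.546]
force: [-8.4, 6.3, 4.9]
width: 0.0153
gripper_force: 30.0
t: 11.17
eef_pos: [0.5877, 0.3395, 0.1897]
ee_rot: [3.141, -0.001, -1.547]
force: [1.3, -0.1, 0.1]
width: 0.0496
gripper_force: 0.0
(314.29457364341084, 225.71816804775906) [[0.5965, 0.3054], [0.582, 0.3051], [0.5802, 0.3669], [0.5956, 0.3673]] [[0.58836837 0.33503685 0.094     ]]
[0.2124 0.1767 0.0662] turn -0.446 t 11.2 F [2.5 1.6 9. ] q6 -0.79
```

The rows are not in the units I measure in: shifts go in shares of 0.8 m and turns go in shares of 2 rad. I convert before sending: 0.212 m / 0.8 = 0.265, 0.177 m / 0.8 = 0.2213, -0.446 rad / 2 = -0.223.

```bash
echo '{"finger_gap":[0.07, 0.07, 0.07, 0.07, 0.07, 0.07, 0.07, 0.07, 0.07], "dx":[0.265, 0.265, 0.265, 0.265, 0.265, 0.265, 0.265, 0.265, 0.265], "dy":[0.2213, 0.2213, 0.2213, 0.2213, 0.2213, 0.2213, 0.2213, 0.2213, 0.2213], "dz":[0, 0, 0, 0, 0, 0, 0, 0, 0], "spin":[-0.223, -0.223, -0.223, -0.223, -0.223, -0.223, -0.223, -0.223, -0.223]}' > m.json && python3 nudge.py m.json
python3 - <<'E'
from h import *
s=arm.get_state();f=arm.grab_frame('wrist');cv2.imwrite('pics/w7.png',f[...,::-1]);print(s['eef_pos'])
for c in blobs(f,(5,140,80),(18,255,255),200)[:2]:
    p=rays('wrist',cv2.boxPoints(cv2.minAreaRect(c)),.042,s)[:,:2];print(p.round(4).tolist(),p.mean(0))
E
python3 go.py .4205 .125 .01 -1.10
```

```text
t: 11.97
eef_pos: [0.4152, 0.1229, 0.1888]
ee_rot: [-3.14, 0.0, -1.102]
force: [0.9, -0.3, -0.2]
width: 0.0697
gripper_force: 0.0
[0.41523091 0.12291948 0.18876534]
[[0.466, 0.0751], [0.4343, 0.059], [0.3834, 0.1569], [0.4181, 0.1746]] [0.42545055 0.11641544]
[ 0.001  -0.0043  0.1787] turn -0.001 t 12.0 F [0.7 0.8 0.4] q6 -0.28
```

View pics/w7.png

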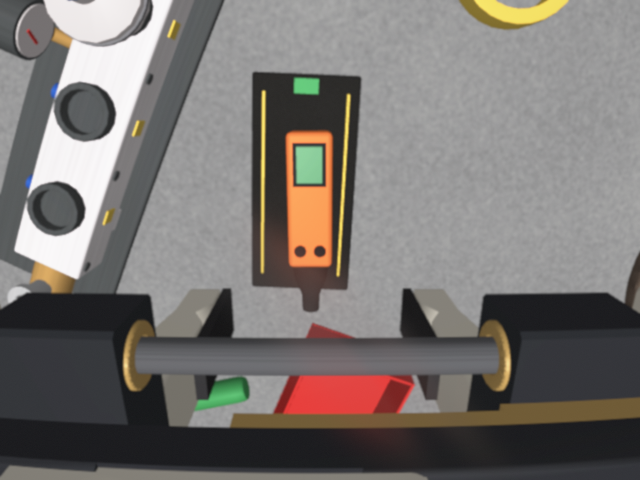

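To row units: 0.179 m / 0.8 = 0.2238, -0.0045 m / 0.8 = -0.0056.

```bash
echo '{"finger_gap":[0.07, 0.07, 0.07, 0.07, 0.07, 0.07, 0.07, 0.07, 0, 0, 0, 0, 0, 0, 0, 0, 0], "dx":[0.0025, 0.0025, 0.0025, 0.0025, 0.0025, 0.0025, 0.0025, 0.0025, 0.0025, 0.0025, 0.0025, 0.0025, 0.0025, 0.0025, 0.0025, 0.0025, 0.0025], "dy":[-0.0056, -0.0056, -0.0056, -0.0056, -0.0056, -0.0056, -0.0056, -0.0056, -0.0056, -0.0056, -0.0056, -0.0056, -0.0056, -0.0056, -0.0056, -0.0056, -0.0056], "dz":[0.175, 0.175, 0.175, 0.175, 0.2238, 0.2238, 0.2238, 0.2238, 0.2238, 0.2238, 0.2238, 0.2238, 0.2238, 0.2238, 0.2238, 0.2238, 0.2238], "spin":[0, 0, 0, 0, 0, 0, 0, 0, 0, 0, 0, 0, 0, 0, 0, 0, 0]}' > m.json && python3 nudge.py m.json 35
```

```text
t: 13.43
eef_pos: [0.4209, 0.1244, 0.0096]
ee_rot: [-3.141, 0.0, -1.101]
force: [-2.5, 0.5, 7.4]
width: 0.0355
gripper_force: 35.0
```

To row units: -0.084 m / 0.8 = -0.105, -0.04 m / 0.8 = -0.05, 1.2 rad / 2 = 0.6.

```bash
echo '{"finger_gap":[0, 0, 0, 0, 0, 0, 0, 0, 0, 0, 0, 0], "dx":[0, 0, 0, 0, 0, 0, 0, 0, 0, 0, 0, 0], "dy":[0, 0, 0, 0, 0, 0, 0, 0, 0, 0, 0, 0], "dz":[-0.05, -0.105, -0.105, -0.105, -0.105, -0.105, -0.105, -0.105, -0.105, -0.105, -0.105, -0.105], "spin":[0, 0, 0, 0.15, 0.3, 0.3, 0.3, 0.6, 0.6, 0.6, 0.6, 0.6]}' > m.json && python3 nudge.py m.json; python3 go.py .4428 .0443 .0932 -3.118
```

```text
t: 14.43
eef_pos: [0.4202, 0.124, 0.0927]
ee_rot: [3.141, -0.001, -2.232]
force: [-0.1, -0.8, -1.2]
width: 0.0355
gripper_force: 35.0
[ 0.049  -0.0668 -0.0004] turn 0.886 t 14.4 F [-0.1 -0.8 -1.2] q6 -1.4
```

To row units: -0.067 m / 0.8 = -0.0838, 0.049 m / 0.8 = 0.0613, 0.886 rad / 2 = 0.443.

```bash
echo '{"finger_gap":[0, 0, 0, 0, 0, 0, 0, 0, 0, 0], "dx":[0.0613, 0.0613, 0.0613, 0.0613, 0.0613, 0.0613, 0.0613, 0.0613, 0.0613, 0.0613], "dy":[-0.0838, -0.0838, -0.0838, -0.0838, -0.0838, -0.0838, -0.0838, -0.0838, -0.0838, -0.0838], "dz":[0, 0, 0, 0, 0, 0, 0, 0, 0, 0], "spin":[0.443, 0.443, 0.443, 0.443, 0.443, 0.443, 0.443, 0.443, 0.443, 0.443]}' > m.json && python3 nudge.py m.json; python3 go.py .4428 .0443 .0932 -3.118
python3 - <<'E'
from h import *
for n in('scene','top'):
    f=arm.grab_frame(n);cv2.imwrite(f'pics/{n}3.png',f[...,::-1])
a=cv2.imread('pics/scene3.png')[190:350,190:420];cv2.imwrite('pics/s3.png',cv2.resize(a,None,fx=3.2,fy=3.2))
s=arm.get_state();print(s['width'])
u=np.array([1,.023]);
for n in('scene','top'): print(n,proj(n,[[.5948,.0478,.108],np.r_[np.array([.5948,.0478])-.06*u,.108]]))
E
```

```text
t: 15.27
eef_pos: [0.4437, 0.0445, 0.0929]
ee_rot: [-3.142, -0.0, -3.108]
force: [0.8, -0.3, -2.9]
width: 0.0355
gripper_force: 35.0
[ 0.0009 -0.0002 -0.0003] turn 0.01 t 15.3 F [ 0.8 -0.3 -2.9] q6 -2.08
0.03542252556952792
scene [[308.03398387 255.15146201]
 [320.04960146 238.34535659]]
top [[336.2158759  217.39117   ]
 [336.24268741 246.84719982]]
```

View pics/s3.png

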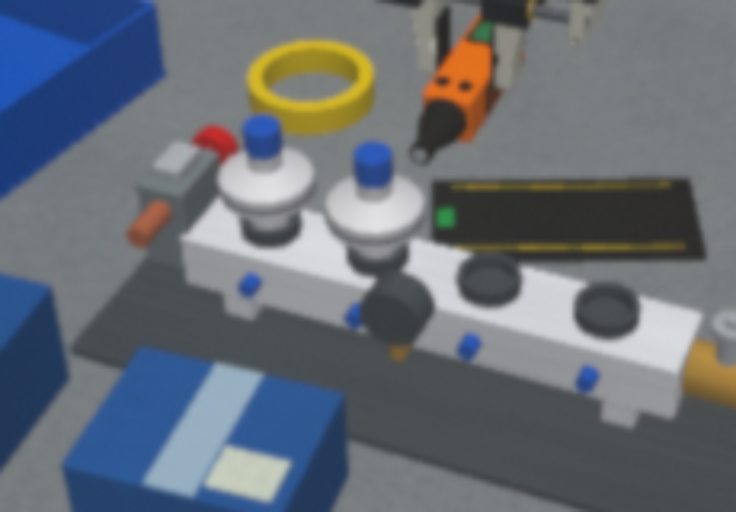

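To row units: 0.006 rad / 2 = 0.003.

```bash
echo '{"finger_gap":[0, 0, 0, 0, 0, 0, 0, 0, 0, 0, 0, 0, 0, 0, 0, 0, 0, 0, 0, 0], "dx":[0, 0, 0, 0, 0, 0, 0, 0, 0, 0, 0, 0, 0, 0, 0, 0, 0, 0, 0, 0], "dy":[0, 0, 0, 0, 0, 0, 0, 0, 0, 0, 0, 0, 0, 0, 0, 0, 0, 0, 0, 0], "dz":[0, 0, 0, 0, 0, 0, 0, 0, 0, 0, 0, 0, 0, 0, 0, 0, 0, 0, 0, 0], "spin":[0.003, 0.003, 0.003, 0.003, 0.003, 0.003, 0.003, 0.003, 0.003, 0.003, 0.003, 0.003, 0.003, 0.003, 0.003, 0.003, 0.003, 0.003, 0.003, 0.003]}' > m.json && python3 nudge.py m.json;echo '{"finger_gap":[0, 0, 0, 0, 0, 0, 0, 0, 0, 0], "dx":[0, 0, 0, 0, 0, 0, 0, 0, 0, 0], "dy":[0, 0, 0, 0, 0, 0, 0, 0, 0, 0], "dz":[0, 0, 0, 0, 0, 0, 0, 0, 0, 0], "spin":[0, 0, 0, 0, 0, 0, 0, 0, 0, 0]}' > m.json && python3 nudge.py m.json; python3 go.py .4437 -.0303 .0932 -3.118
```

```text
t: 17.03
eef_pos: [0.4439, 0.0445, 0.093]
ee_rot: [-3.142, -0.0, -3.118]
force: [0.2, 1.3, -2.0]
width: 0.0356
gripper_force: 35.0
t: 17.87
eef_pos: [0.4439, 0.0445, 0.0931]
ee_rot: [3.142, 0.0, -3.118]
force: [-0.4, 0.7, -2.2]
width: 0.0353
gripper_force: 35.0
[ 0.002  -0.0748 -0.0001] turn 0.0 t 17.9 F [-0.4  0.7 -2.2] q6 -2.09
```

To row units: -0.075 m / 0.8 = -0.0938, -0.05 m / 0.8 = -0.0625.

```bash
echo '{"finger_gap":[0, 0, 0, 0, 0, 0], "dx":[0.0025, 0.0025, 0.0025, 0.0025, 0.0025, 0.0025], "dy":[-0.0313, -0.0625, -0.0938, -0.0938, -0.0938, -0.0938], "dz":[0, 0, 0, 0, 0, 0], "spin":[0, 0, 0, 0, 0, 0]}' > m.json && python3 nudge.py m.json; python3 go.py .4437 -.0303 .0932 -3.118
python3 - <<'E'
from h import *
f=arm.grab_frame('scene');cv2.imwrite('pics/scene4.png',f[...,::-1])
a=f[190:310,220:400][...,::-1];cv2.imwrite('pics/s4.png',cv2.resize(a,None,fx=4,fy=4))
p=np.r_[np.array([.5957,-.0268])-.06*np.array([1,.023]),.108];q=proj('scene',[p])[0];print(q,(q-[220,190])*4)
E
```

```text
t: 18.37
eef_pos: [0.4438, -0.0305, 0.0931]
ee_rot: [3.141, 0.0, -3.119]
force: [-0.2, -0.1, -1.5]
width: 0.0357
gripper_force: 35.0
[ 0.0001  0.0002 -0.0001] turn -0.001 t 18.4 F [-0.2 -0.1 -1.5] q6 -1.93
[287.62775883 230.30087369] [270.51103532 161.20349475]
```

View pics/s4.png

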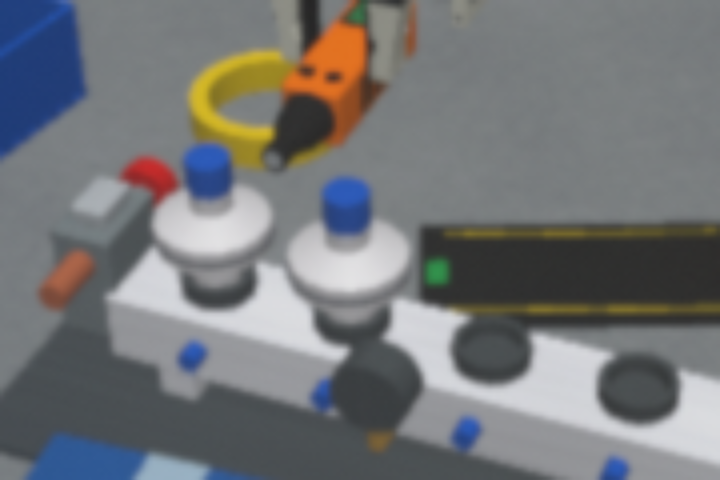

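```bash
echo '{"finger_gap":[0, 0, 0, 0, 0, 0, 0, 0, 0, 0, 0, 0, 0, 0, 0, 0, 0, 0, 0, 0], "dx":[0, 0, 0, 0, 0, 0, 0, 0, 0, 0, 0, 0, 0, 0, 0, 0, 0, 0, 0, 0], "dy":[0, 0, 0, 0, 0, 0, 0, 0, 0, 0, 0, 0, 0, 0, 0, 0, 0, 0, 0, 0], "dz":[0, 0, 0, 0, 0, 0, 0, 0, 0, 0, 0, 0, 0, 0, 0, 0, 0, 0, 0, 0], "spin":[0, 0, 0, 0, 0, 0, 0, 0, 0, 0, 0, 0, 0, 0, 0, 0, 0, 0, 0, 0]}' > m.json && python3 nudge.py m.json;echo '{"finger_gap":[0, 0, 0, 0, 0, 0, 0, 0, 0, 0], "dx":[0, 0, 0, 0, 0, 0, 0, 0, 0, 0], "dy":[0, 0, 0, 0, 0, 0, 0, 0, 0, 0], "dz":[0, 0, 0, 0, 0, 0, 0, 0, 0, 0], "spin":[0, 0, 0, 0, 0, 0, 0, 0, 0, 0]}' > m.json && python3 nudge.py m.json; python3 go.py .4292 .1233 .0932 -1.14
```

```text
t: 20.08
eef_pos: [0.4437, -0.0305, 0.0931]
ee_rot: [3.142, 0.0, -3.118]
force: [-0.2, -0.3, -1.6]
width: 0.036
gripper_force: 35.0
t: 20.92
eef_pos: [0.4437, -0.0305, 0.0931]
ee_rot: [3.142, 0.0, -3.118]
force: [0.6, 0.9, -2.2]
width: 0.0359
gripper_force: 35.0
[ 1.080e-02  1.541e-01 -1.000e-04] turn -1.978 t 20.9 F [ 0.6  0.9 -2.2] q6 -1.92
```

To row units: 0.154 m / 0.8 = 0.1925, 0.011 m / 0.8 = 0.0138, -1.978 rad / 2 = -0.989.

```bash
echo '{"finger_gap":[0, 0, 0, 0, 0, 0, 0, 0, 0, 0, 0, 0, 0, 0, 0, 0, 0, 0], "dx":[0.0138, 0.0138, 0.0138, 0.0138, 0.0138, 0.0138, 0.0138, 0.0138, 0.0138, 0.0138, 0.0138, 0.0138, 0.0138, 0.0138, 0.0138, 0.0138, 0.0138, 0.0138], "dy":[0.1925, 0.1925, 0.1925, 0.1925, 0.1925, 0.1925, 0.1925, 0.1925, 0.1925, 0.1925, 0.1925, 0.1925, 0.1925, 0.1925, 0.1925, 0.1925, 0.1925, 0.1925], "dz":[0, 0, 0, 0, 0, 0, 0, 0, 0, 0, 0, 0, 0, 0, 0, 0, 0, 0], "spin":[-0.989, -0.989, -0.989, -0.989, -0.989, -0.989, -0.989, -0.989, -0.989, -0.989, -0.989, -0.989, -0.989, -0.989, -0.989, -0.989, -0.989, -0.989]}' > m.json && python3 nudge.py m.json; python3 go.py .4292 .1233 .0105 -1.14
```

```text
t: 22.42
eef_pos: [0.429, 0.1232, 0.0931]
ee_rot: [3.142, -0.0, -1.143]
force: [0.0, 0.4, -1.4]
width: 0.0356
gripper_force: 35.0
[-0.     -0.0002  0.0826] turn -0.003 t 22.4 F [ 0.   0.4 -1.4] q6 -0.3
```

To row units: 0.083 m / 0.8 = 0.1038, 0.077 m / 0.8 = 0.0963.

```bash
echo '{"finger_gap":[0, 0, 0, 0, 0, 0], "dx":[0, 0, 0, 0, 0, 0], "dy":[0, 0, 0, 0, 0, 0], "dz":[0.05, 0.0875, 0.0963, 0.1038, 0.1038, 0.1038], "spin":[0, 0, 0, 0, 0, 0]}' > m.json && python3 nudge.py m.json; echo '{"finger_gap":[0.07, 0.07, 0.07, 0.07, 0.07, 0.07, 0.07, 0.07, 0.07, 0.07], "dx":[0, 0, 0, 0, 0, 0, 0, 0, 0, 0], "dy":[0, 0, 0, 0, 0, 0, 0, 0, 0, 0], "dz":[0, 0, 0, 0, 0, -0.225, -0.225, -0.225, -0.225, -0.225], "spin":[0, 0, 0, 0, 0, 0, 0, 0, 0, 0]}' > m.json && python3 nudge.py m.json
python3 - <<'E'
from h import *
s=arm.get_state();f=arm.grab_frame('wrist');cv2.imwrite('pics/w8.png',f[...,::-1])
c=blobs(f,(5,140,80),(18,255,255),200)[0];p=rays('wrist',cv2.boxPoints(cv2.minAreaRect(c)),.042,s)[:,:2];print(s['eef_pos'],p.round(4).tolist(),p.mean(0))
for c in blobs(f,(22,90,90),(35,255,255),50): print(cen(c),rays('wrist',[cen(c)],.006,s)[0])
E
python3 go.py .5885 .341 .19 -1.547
```

```text
t: 22.92
eef_pos: [0.4298, 0.1237, 0.0109]
ee_rot: [-3.141, -0.0, -1.141]
force: [0.1, 0.0, -1.7]
width: 0.0357
gripper_force: 35.0
t: 23.75
eef_pos: [0.4315, 0.1244, 0.1966]
ee_rot: [-3.133, 0.001, -1.139]
force: [0.7, 1.0, 0.6]
width: 0.0699
gripper_force: 0.0
[0.4315339  0.12439573 0.19659602] [[0.4728, 0.0732], [0.4397, 0.0579], [0.3916, 0.1574], [0.4278, 0.1742]] [0.4329622  0.11568713]
(518.0546188970847, 13.568580962416577) [ 0.34908992 -0.09045144  0.006     ]
(360.46642424242424, 184.41357575757576) [0.40431701 0.09307199 0.006     ]
(281.5843982960596, 175.5077209797657) [0.47107262 0.11524255 0.006     ]
(193.20813771517996, 44.690140845070424) [0.58181445 0.04570126 0.006     ]
(161.1912568306011, 141.1712204007286) [0.57962273 0.13147069 0.006     ]
(134.09406952965233, 227.58895705521473) [0.5774905 0.2169558 0.006    ]
[-0.1309 -0.2327  0.0092] turn 0.408 t 23.8 F [0.8 0.7 2.2] q6 -0.29
```

To row units: -0.233 m / 0.8 = -0.2913, -0.131 m / 0.8 = -0.1638, 0.408 rad / 2 = 0.204.

```bash
echo '{"finger_gap":[0.05, 0.05, 0.05, 0.05, 0.05, 0.05, 0.05, 0.05, 0.05, 0.05], "dx":[-0.1638, -0.1638, -0.1638, -0.1638, -0.1638, -0.1638, -0.1638, -0.1638, -0.1638, -0.1638], "dy":[-0.2913, -0.2913, -0.2913, -0.2913, -0.2913, -0.2913, -0.2913, -0.2913, -0.2913, -0.2913], "dz":[0.0113, 0.0113, 0.0113, 0.0113, 0.0113, 0.0113, 0.0113, 0.0113, 0.0113, 0.0113], "spin":[0.204, 0.204, 0.204, 0.204, 0.204, 0.204, 0.204, 0.204, 0.204, 0.204]}' > m.json && python3 nudge.py m.json; python3 go.py .5885 .341 .0685 -1.547;  python3 - <<'E'
from h import *
s=arm.get_state();f=arm.grab_frame('wrist')
for c in blobs(f,(22,120,120),(35,255,255),200)[:2]: print(cen(c),rays('wrist',[cen(c)],.094,s))
E
```

```text
t: 24.63
eef_pos: [0.5854, 0.339, 0.1805]
ee_rot: [3.141, -0.001, -1.548]
force: [-0.6, -0.0, 0.5]
width: 0.0499
gripper_force: 0.0
[-0.002  -0.0033  0.1119] turn -0.001 t 24.6 F [-0.6 -0.   0.5] q6 -0.79
(310.70880267000416, 229.64355444305383) [[0.58827818 0.33479643 0.094     ]]
```

To row units: 0.112 m / 0.8 = 0.14, 0.08 m / 0.8 = 0.1.

```bash
echo '{"finger_gap":[0.05, 0.05, 0.05, 0.05, 0.05, 0, 0, 0, 0, 0, 0, 0, 0, 0, 0, 0], "dx":[-0.0025, -0.0025, -0.0025, -0.0025, -0.0025, -0.0025, -0.0025, -0.0025, -0.0025, -0.0025, -0.0025, -0.0025, -0.0025, -0.0025, -0.0025, -0.0025], "dy":[-0.0038, -0.0038, -0.0038, -0.0038, -0.0038, -0.0038, -0.0038, -0.0038, -0.0038, -0.0038, -0.0038, -0.0038, -0.0038, -0.0038, -0.0038, -0.0038], "dz":[0.05, 0.1, 0.14, 0.14, 0.14, 0.14, 0.14, 0.14, 0.14, 0.14, 0.14, 0.14, 0.14, 0.14, 0.14, 0.14], "spin":[0, 0, 0, 0, 0, 0, 0, 0, 0, 0, 0, 0, 0, 0, 0, 0]}' > m.json && python3 nudge.py m.json 30
```

```text
t: 26.02
eef_pos: [0.5892, 0.3418, 0.0697]
ee_rot: [-3.141, 0.0, -1.548]
force: [-2.0, -0.5, 4.8]
width: 0.0152
gripper_force: 30.0
```

To row units: 0.071 m / 0.8 = 0.0888, 0.069 m / 0.8 = 0.0863, -1.57 rad / 2 = -0.785.

```bash
echo '{"finger_gap":[0, 0, 0, 0, 0, 0, 0, 0, 0, 0, 0, 0, 0, 0, 0, 0, 0], "dx":[0.0006, 0.0025, 0.0056, 0.0096, 0.015, 0.0213, 0.0283, 0.0363, 0.045, 0.0543, 0.0638, 0.0738, 0.0825, 0.0863, 0.0888, 0.0888, 0.0888], "dy":[0.01, 0.02, 0.03, 0.0394, 0.0481, 0.0563, 0.0631, 0.0696, 0.075, 0.0793, 0.0825, 0.0843, 0.085, 0.085, 0.085, 0.085, 0.085], "dz":[0, 0, 0, 0, 0, 0, 0, 0, 0, 0, 0, 0, 0, 0, 0, 0, 0], "spin":[-0.06, -0.12, -0.18, -0.24, -0.3, -0.36, -0.42, -0.48, -0.54, -0.6, -0.66, -0.72, -0.77, -0.785, -0.785, -0.785, -0.785]}' > m.json && python3 nudge.py m.json
```

```text
t: 27.43
eef_pos: [0.5214, 0.2702, 0.0696]
ee_rot: [-3.14, 0.001, 0.022]
force: [-10.6, 5.2, 9.9]
width: 0.0149
gripper_force: 30.0
```

To row units: -0.14 m / 0.8 = -0.175.

```bash
echo '{"finger_gap":[0.05, 0.05, 0.05, 0.05, 0.05, 0.05, 0.05, 0.05, 0.05], "dx":[0, 0, 0, 0, 0, 0, 0, 0, 0], "dy":[0, 0, 0, 0, 0, 0, 0, 0, 0], "dz":[0, 0, 0, 0, -0.175, -0.175, -0.175, -0.175, -0.175], "spin":[0, 0, 0, 0, 0, 0, 0, 0, 0]}' > m.json && python3 nudge.py m.json
python3 - <<'E'
from h import *
s=arm.get_state();f=arm.grab_frame('wrist')
for c in blobs(f,(22,120,120),(35,255,255),200)[:2]: print(cv2.contourArea(c),rays('wrist',cv2.boxPoints(cv2.minAreaRect(c)),.094,s)[:,:2].round(4).tolist())
E
python3 go.py .512 -.0998 .19 .17
```

```text
t: 28.18
eef_pos: [0.525, 0.2703, 0.2145]
ee_rot: [-3.137, -0.007, 0.022]
force: [-0.0, 0.5, 1.2]
width: 0.0502
gripper_force: 0.0
1557.5 [[0.5574, 0.2794], [0.5577, 0.2651], [0.4963, 0.2633], [0.4959, 0.2784]]
373.5 [[0.4758, 0.2077], [0.5225, 0.1055], [0.5198, 0.104], [0.473, 0.2064]]
[-0.0199  0.3692  0.0204] turn -0.148 t 28.2 F [ 0.2  0.4 -1.1] q6 0.79
```

To row units: 0.369 m / 0.8 = 0.4613, 0.01 m / 0.8 = 0.0125, -0.148 rad / 2 = -0.074.

```bash
echo '{"finger_gap":[0.06, 0.06, 0.06, 0.06, 0.06, 0.06, 0.06, 0.06, 0.06, 0.06, 0.06, 0.06], "dx":[-0.025, -0.025, -0.025, -0.025, -0.025, -0.025, -0.025, -0.025, -0.025, -0.025, -0.025, -0.025], "dy":[0.4613, 0.4613, 0.4613, 0.4613, 0.4613, 0.4613, 0.4613, 0.4613, 0.4613, 0.4613, 0.4613, 0.4613], "dz":[0.0125, 0.0125, 0.0125, 0.0125, 0.0125, 0.0125, 0.0125, 0.0125, 0.0125, 0.0125, 0.0125, 0.0125], "spin":[-0.074, -0.074, -0.074, -0.074, -0.074, -0.074, -0.074, -0.074, -0.074, -0.074, -0.074, -0.074]}' > m.json && python3 nudge.py m.json; python3 go.py .512 -.0998 .08 .17;  python3 - <<'E'
from h import *
s=arm.get_state();f=arm.grab_frame('wrist')
c=blobs(f,(0,120,60),(8,255,255),200)[0];print(cen(c),rays('wrist',[cen(c)],.09,s))
E
```

```text
t: 29.23
eef_pos: [0.5102, -0.1006, 0.1981]
ee_rot: [-3.141, 0.002, 0.169]
force: [-1.4, 1.0, 0.5]
width: 0.0601
gripper_force: 0.0
[ 0.0021 -0.0005  0.1181] turn -0.001 t 29.2 F [-1.4  1.   0.5] q6 1.56
(338.8977604673807, 29.673807205452775) [[ 0.64040286 -0.09173465  0.09      ]]
```

To row units: 0.118 m / 0.8 = 0.1475, 0.08 m / 0.8 = 0.1.

```bash
echo '{"finger_gap":[0.06, 0.06, 0.06, 0.06, 0.06, 0.06], "dx":[0.0025, 0.0025, 0.0025, 0.0025, 0.0025, 0.0025], "dy":[0, 0, 0, 0, 0, 0], "dz":[0.05, 0.1, 0.1475, 0.1475, 0.1475, 0.1475], "spin":[0, 0, 0, 0, 0, 0]}' > m.json && python3 nudge.py m.json; python3 go.py .549 -.0935 .08 .17;  python3 - <<'E'
from h import *
s=arm.get_state();f=arm.grab_frame('wrist');cv2.imwrite('pics/w9.png',f[...,::-1])
for c in blobs(f,(0,150,60),(6,255,255),200)[:2]:print(cen(c),cv2.boundingRect(c),rays('wrist',[cen(c)],.09,s))
E
```

```text
t: 29.78
eef_pos: [0.5143, -0.0992, 0.0828]
ee_rot: [3.141, -0.001, 0.172]
force: [0.4, 0.7, 0.9]
width: 0.0599
gripper_force: 0.0
[0.0352 0.0003 0.0029] turn 0.002 t 29.8 F [0.4 0.7 0.9] q6 1.56
(322.51924473493096, 208.43091041130253) (286, 185, 75, 46) [[ 0.55306463 -0.09385262  0.09      ]]
```

View pics/w9.png

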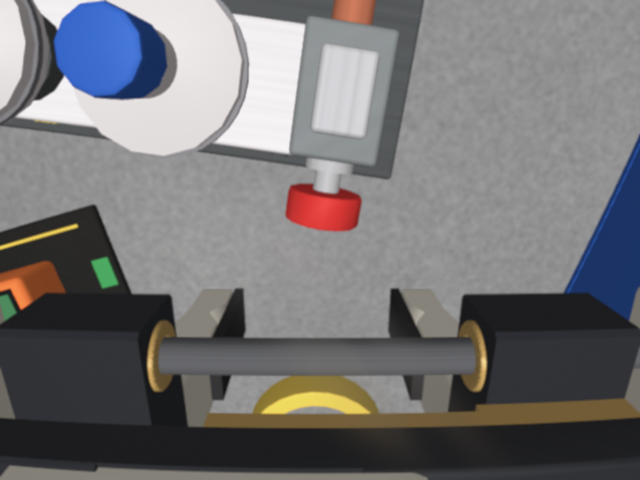

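To row units: 0.035 m / 0.8 = 0.0438, 0.025 m / 0.8 = 0.0313.

```bash
echo '{"finger_gap":[0.06, 0.06, 0.06, 0.06, 0, 0, 0, 0, 0, 0, 0, 0, 0], "dx":[0.0188, 0.0313, 0.0438, 0.0438, 0.0438, 0.0438, 0.0438, 0.0438, 0.0438, 0.0438, 0.0438, 0.0438, 0.0438], "dy":[0, 0, 0, 0, 0, 0, 0, 0, 0, 0, 0, 0, 0], "dz":[0.0025, 0.0025, 0.0025, 0.0025, 0.0025, 0.0025, 0.0025, 0.0025, 0.0025, 0.0025, 0.0025, 0.0025, 0.0025], "spin":[0, 0, 0, 0, 0, 0, 0, 0, 0, 0, 0, 0, 0]}' > m.json && python3 nudge.py m.json 40
```

```text
t: 30.92
eef_pos: [0.5479, -0.0951, 0.08]
ee_rot: [3.14, -0.001, 0.171]
force: [-0.2, -6.9, 11.1]
width: 0.0062
gripper_force: 5.6
```

```bash
echo '{"finger_gap":[0.06, 0.06, 0.06, 0.06, 0.06, 0.06], "dx":[0, 0, 0, 0, 0, 0], "dy":[0, 0, 0, 0, 0, 0], "dz":[0, 0, 0, 0, 0, 0], "spin":[0, 0, 0, 0, 0, 0]}' > m.json && python3 nudge.py m.json 40; python3 go.py .5495 -.0935 .064 .17
python3 - <<'E'
from h import *
s=arm.get_state();f=arm.grab_frame('wrist');cv2.imwrite('pics/w10.png',f[...,::-1])
for c in blobs(f,(0,150,60),(6,255,255),200)[:2]:print(cen(c),cv2.boundingRect(c),rays('wrist',[cen(c)],.09,s))
E
```

```text
t: 31.42
eef_pos: [0.5471, -0.094, 0.0789]
ee_rot: [-3.142, 0.0, 0.17]
force: [-0.9, 0.1, -0.1]
width: 0.0398
gripper_force: 0.0
[ 0.0025 -0.0001  0.0149] turn 0.0 t 31.4 F [-0.9  0.1 -0.1] q6 1.56
(324.5206935123042, 289.1389421540428) (287, 262, 71, 48) [[ 0.55167772 -0.09561607  0.09      ]]
```

View pics/w10.png

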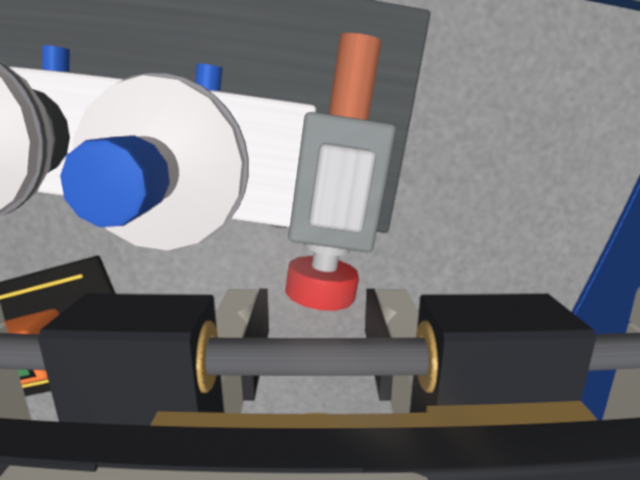

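To row units: 0.017 m / 0.8 = 0.0213, 0.008 m / 0.8 = 0.01.

```bash
echo '{"finger_gap":[0.06, 0.06, 0.06, 0, 0, 0, 0, 0, 0, 0, 0], "dx":[0.0025, 0.0025, 0.0025, 0.0025, 0.0025, 0.0025, 0.0025, 0.0025, 0.0025, 0.0025, 0.0025], "dy":[0, 0, 0, 0, 0, 0, 0, 0, 0, 0, 0], "dz":[0.01, 0.0213, 0.0213, 0.0213, 0.0213, 0.0213, 0.0213, 0.0213, 0.0213, 0.0213, 0.0213], "spin":[0, 0, 0, 0, 0, 0, 0, 0, 0, 0, 0]}' > m.json && python3 nudge.py m.json 45
```

```text
t: 32.38
eef_pos: [0.5497, -0.0956, 0.0625]
ee_rot: [3.139, -0.0, 0.17]
force: [4.1, -11.9, -3.1]
width: 0.0307
gripper_force: 45.0
```

To row units: -0.0225 m / 0.8 = -0.0281, -0.0034 m / 0.8 = -0.0043.

```bash
echo '{"finger_gap":[0, 0, 0, 0, 0, 0, 0], "dx":[-0.0063, -0.0125, -0.0188, -0.025, -0.0281, -0.0281, -0.0281], "dy":[-0.0009, -0.0019, -0.0028, -0.0038, -0.0043, -0.0043, -0.0043], "dz":[0, 0, 0, 0, 0, 0, 0], "spin":[0, 0, 0, 0, 0, 0, 0]}' > m.json && python3 nudge.py m.json
```

```text
t: 32.97
eef_pos: [0.5296, -0.0961, 0.0626]
ee_rot: [3.138, -0.005, 0.171]
force: [12.2, -16.1, -12.9]
width: 0.0306
gripper_force: 45.0
```

To row units: -0.14 m / 0.8 = -0.175, -0.04 m / 0.8 = -0.05.

```bash
echo '{"finger_gap":[0.07, 0.07, 0.07, 0.07, 0.07, 0.07, 0.07, 0.07, 0.07, 0.07, 0.07, 0.07, 0.07], "dx":[0, 0, 0, 0, 0, 0, -0.05, -0.05, -0.05, -0.05, -0.05, -0.05, -0.05], "dy":[0, 0, 0, 0, 0, 0, 0, 0, 0, 0, 0, 0, 0], "dz":[0, 0, 0, 0, 0, 0, 0, 0, -0.175, -0.175, -0.175, -0.175, -0.175], "spin":[0, 0, 0, 0, 0, 0, 0, 0, 0, 0, 0, 0, 0]}' > m.json && python3 nudge.py m.json
python3 - <<'E'
from h import *
s=arm.get_state();f=arm.grab_frame('wrist')
for c in blobs(f,(0,150,60),(6,255,255),200)[:2]:print('w',cen(c),rays('wrist',[cen(c)],.09,s))
for c in blobs(f,(100,120,60),(125,255,255),200)[:4]:print('cap',cv2.contourArea(c),cv2.boundingRect(c),rays('wrist',[cen(c)],.148,s))
g=arm.grab_frame('top');cv2.imwrite('pics/top5.png',g[...,::-1])
for c in blobs(g,(0,120,60),(8,255,255),10,(385,225,425,262))[:2]: print('t',cv2.contourArea(c),rays('top',[cen(c)],.085))
for c in blobs(g,(100,120,60),(125,255,255),2000,(420,150,639,400))[:2]: print('tray',cv2.contourArea(c),rays('top',cv2.boxPoints(cv2.minAreaRect(c)),.07).round(3).tolist())
E
python3 go.py .5957 -.0268 .19 .023
```

```text
t: 34.05
eef_pos: [0.4896, -0.1007, 0.2072]
ee_rot: [3.141, -0.009, 0.171]
force: [0.1, -0.7, -1.5]
width: 0.07
gripper_force: 0.0
w (319.55149139995643, 165.27433050293925) [[ 0.53304028 -0.09440494  0.09      ]]
cap 32753.0 (461, 0, 179, 326) [[ 0.5595836  -0.24379299  0.148     ]]
cap 1892.0 (57, 0, 57, 45) [[0.59523707 0.04550023 0.148     ]]
cap 1665.0 (196, 14, 48, 49) [[ 0.59676026 -0.02871225  0.148     ]]
tray 9038.5 [[0.404, -0.243, 0.07], [0.705, -0.284, 0.07], [0.679, -0.503, 0.07], [0.381, -0.457, 0.07]]
[ 0.1195 -0.0543  0.013 ] turn 0.147 t 34.1 F [-0.2 -0.2 -0.5] q6 1.55
```

To row units: 0.12 m / 0.8 = 0.15, -0.054 m / 0.8 = -0.0675, 0.147 rad / 2 = 0.0735.

```bash
echo '{"finger_gap":[0.05, 0.05, 0.05, 0.05, 0.05, 0.05, 0.05], "dx":[0.15, 0.15, 0.15, 0.15, 0.15, 0.15, 0.15], "dy":[-0.0675, -0.0675, -0.0675, -0.0675, -0.0675, -0.0675, -0.0675], "dz":[0.0125, 0.0125, 0.0125, 0.0125, 0.0125, 0.0125, 0.0125], "spin":[0.0735, 0.0735, 0.0735, 0.0735, 0.0735, 0.0735, 0.0735]}' > m.json && python3 nudge.py m.json; python3 go.py .596 -.0275 .12 .023
```

```text
t: 34.73
eef_pos: [0.595, -0.0277, 0.191]
ee_rot: [3.141, 0.002, 0.023]
force: [-0.8, -0.5, -0.4]
width: 0.0501
gripper_force: 0.0
[ 0.0012 -0.0002  0.071 ] turn 0.0 t 34.7 F [-0.8 -0.5 -0.4] q6 1.31
```

To row units: 0.071 m / 0.8 = 0.0888, 0.06 m / 0.8 = 0.075.

```bash
echo '{"finger_gap":[0.05, 0.05, 0.05, 0.05, 0, 0, 0, 0, 0, 0, 0, 0, 0], "dx":[0.0013, 0.0013, 0.0013, 0.0013, 0.0013, 0.0013, 0.0013, 0.0013, 0.0013, 0.0013, 0.0013, 0.0013, 0.0013], "dy":[0, 0, 0, 0, 0, 0, 0, 0, 0, 0, 0, 0, 0], "dz":[0.0375, 0.075, 0.0888, 0.0888, 0.0888, 0.0888, 0.0888, 0.0888, 0.0888, 0.0888, 0.0888, 0.0888, 0.0888], "spin":[0, 0, 0, 0, 0, 0, 0, 0, 0, 0, 0, 0, 0]}' > m.json && python3 nudge.py m.json 25
```

```text
t: 35.82
eef_pos: [0.598, -0.0274, 0.1222]
ee_rot: [3.141, -0.002, 0.024]
force: [-0.2, -0.2, 6.0]
width: 0.0227
gripper_force: 25.0
```

To row units: 0.3525 m / 0.8 = 0.4406, -0.1 m / 0.8 = -0.125.

```bash
echo '{"finger_gap":[0, 0, 0, 0, 0, 0, 0, 0, 0, 0, 0, 0, 0, 0, 0], "dx":[0, 0, 0, 0, 0, 0, 0, 0, 0, 0, 0, 0, 0, 0, 0], "dy":[0, 0, 0, 0, 0.4406, 0.4406, 0.4406, 0.4406, 0.4406, 0.4406, 0.4406, 0.4406, 0.4406, 0.4406, 0.4406], "dz":[-0.0375, -0.075, -0.1125, -0.125, -0.125, -0.125, -0.125, -0.125, -0.125, -0.125, -0.125, -0.125, -0.125, -0.125, -0.125], "spin":[0, 0, 0, 0, 0, 0, 0, 0, 0, 0, 0, 0, 0, 0, 0]}' > m.json && python3 nudge.py m.json; python3 go.py .598 -.38 .055 .023
```

```text
t: 37.07
eef_pos: [0.6045, -0.3809, 0.2194]
ee_rot: [-3.14, 0.002, 0.021]
force: [0.1, 0.0, -1.1]
width: 0.0231
gripper_force: 25.0
[-0.0062 -0.0009  0.1644] turn -0.002 t 37.1 F [ 0.1  0.  -1.1] q6 1.88
```

Run:
```python
from h import *
s=arm.get_state();f=arm.grab_frame('wrist');cv2.imwrite('pics/w11.png',f[...,::-1]);print(s['width'])
for c in blobs(f,(100,120,40),(125,255,255),1000)[:3]:
    b=cv2.boundingRect(c);print(cv2.contourArea(c),b)
g=arm.grab_frame('scene')
for c in blobs(g,(100,120,60),(125,255,255),1000,(60,150,260,290))[:2]:
    print(cv2.contourArea(c),cv2.boundingRect(c),rays('scene',cv2.approxPolyDP(cv2.convexHull(c),6,True)[:,0],.07).round(3).tolist())
```

```text
0.023072187606125404
39127.5 (199, 83, 275, 213)
10177.5 (0, 0, 193, 83)
2742.5 (269, 375, 95, 38)
9423.0 (79, 175, 153, 115) [[0.413, -0.262, 0.07], [0.494, -0.201, 0.07], [0.773, -0.217, 0.07], [0.796, -0.27, 0.07], [0.68, -0.496, 0.07], [0.384, -0.459, 0.07]]
```

To row units: 0.164 m / 0.8 = 0.205, 0.16 m / 0.8 = 0.2.

```bash
echo '{"finger_gap":[0, 0, 0, 0, 0, 0, 0, 0], "dx":[-0.0075, -0.0075, -0.0075, -0.0075, -0.0075, -0.0075, -0.0075, -0.0075], "dy":[0, 0, 0, 0, 0, 0, 0, 0], "dz":[0.05, 0.1, 0.15, 0.1875, 0.2, 0.205, 0.205, 0.205], "spin":[0, 0, 0, 0, 0, 0, 0, 0]}' > m.json && python3 nudge.py m.json; python3 go.py .598 -.38 .055 .023
```

```text
t: 37.83
eef_pos: [0.6011, -0.3801, 0.0595]
ee_rot: [3.14, -0.003, 0.024]
force: [0.3, -0.6, -0.2]
width: 0.0231
gripper_force: 25.0
[-0.0031 -0.0002  0.0045] turn 0.001 t 37.8 F [ 0.3 -0.6 -0.2] q6 1.89
```

To row units: 0.003 m / 0.8 = 0.0038.

```bash
echo '{"finger_gap":[0, 0, 0], "dx":[0, 0, 0], "dy":[0, 0, 0], "dz":[0.0038, 0.0038, 0.0038], "spin":[0, 0, 0]}' > m.json && python3 nudge.py m.json; echo '{"finger_gap":[0.05, 0.05, 0.05, 0.05, 0.05, 0.05, 0.05, 0.05, 0.05, 0.05, 0.05], "dx":[0, 0, 0, 0, 0, 0, 0, 0, 0, 0, 0], "dy":[0, 0, 0, 0, 0, 0, 0, 0, 0, 0, 0], "dz":[0, 0, 0, 0, 0, 0, -0.075, -0.15, -0.175, -0.175, -0.175], "spin":[0, 0, 0, 0, 0, 0, 0, 0, 0, 0, 0]}' > m.json && python3 nudge.py m.json; python3 go.py .597 .0465 .195 .023
```

```text
t: 38.08
eef_pos: [0.5999, -0.3801, 0.0553]
ee_rot: [3.141, -0.002, 0.023]
force: [0.3, -0.3, -1.2]
width: 0.023
gripper_force: 25.0
t: 39.0
eef_pos: [0.6018, -0.3813, 0.2008]
ee_rot: [3.137, -0.009, 0.024]
force: [-0.3, -0.1, -0.4]
width: 0.0499
gripper_force: 0.0
[ 0.0053 -0.4278  0.0039] turn 0.001 t 39.0 F [-0.3 -0.1 -0.4] q6 1.89
```

```bash
echo '{"finger_gap":[0.05, 0.05, 0.05, 0.05, 0.05, 0.05, 0.05, 0.05, 0.05, 0.05, 0.05, 0.05, 0.05], "dx":[0.0063, 0.0063, 0.0063, 0.0063, 0.0063, 0.0063, 0.0063, 0.0063, 0.0063, 0.0063, 0.0063, 0.0063, 0.0063], "dy":[-0.535, -0.535, -0.535, -0.535, -0.535, -0.535, -0.535, -0.535, -0.535, -0.535, -0.535, -0.535, -0.535], "dz":[0, 0, 0, 0, 0, 0, 0, 0, 0, 0, 0, 0, 0], "spin":[0, 0, 0, 0, 0, 0, 0, 0, 0, 0, 0, 0, 0]}' > m.json && python3 nudge.py m.json
python3 - <<'E'
from h import *
g=arm.grab_frame('top');cv2.imwrite('pics/top6.png',g[...,::-1])
for c in blobs(g,(0,0,170),(180,60,255),100,(430,160,639,380))[:4]: print('white',cv2.contourArea(c),cen(c),rays('top',[cen(c)],.045))
c=blobs(g,(100,120,60),(125,255,255),2000,(430,150,639,400))[0];p=rays('top',cv2.boxPoints(cv2.minAreaRect(c)),.07)[:,:2];print(p.round(3).tolist(),p.mean(0))
E
python3 go.py .596 .0468 .12 .023
```

```text
t: 40.08
eef_pos: [0.5942, 0.0489, 0.1937]
ee_rot: [3.141, 0.001, 0.025]
force: [0.7, -0.2, -0.3]
width: 0.0497
gripper_force: 0.0
white 484.0 (622.9814049586777, 172.28477961432506) [[ 0.71443244 -0.56638745  0.045     ]]
white 415.5 (534.5840352988367, 224.35780184516645) [[ 0.59748346 -0.37567738  0.045     ]]
[[0.405, -0.243], [0.705, -0.284], [0.679, -0.504], [0.381, -0.457]] [ 0.54210453 -0.37189485]
[0.0018 0.0012 0.0738] turn 0.001 t 40.1 F [ 1.2 -0.3 -0. ] q6 1.19
```

To row units: 0.072 m / 0.8 = 0.09, 0.06 m / 0.8 = 0.075.

```bash
echo '{"finger_gap":[0.05, 0.05, 0.05, 0.05, 0, 0, 0, 0, 0, 0, 0, 0, 0], "dx":[0.0025, 0.0025, 0.0025, 0.0025, 0.0025, 0.0025, 0.0025, 0.0025, 0.0025, 0.0025, 0.0025, 0.0025, 0.0025], "dy":[0.0013, 0.0013, 0.0013, 0.0013, 0.0013, 0.0013, 0.0013, 0.0013, 0.0013, 0.0013, 0.0013, 0.0013, 0.0013], "dz":[0.0375, 0.075, 0.09, 0.09, 0.09, 0.09, 0.09, 0.09, 0.09, 0.09, 0.09, 0.09, 0.09], "spin":[0, 0, 0, 0, 0, 0, 0, 0, 0, 0, 0, 0, 0]}' > m.json && python3 nudge.py m.json 25; python3 go.py .492 -.366 .219 .023
```

```text
t: 41.22
eef_pos: [0.5972, 0.0473, 0.1231]
ee_rot: [-3.142, -0.002, 0.024]
force: [-0.6, -1.4, 5.5]
width: 0.0229
gripper_force: 25.0
[-0.1148  0.4106 -0.0961] turn 0.001 t 41.2 F [-0.6 -1.4  5.5] q6 1.19
```

To row units: 0.41 m / 0.8 = 0.5125, -0.115 m / 0.8 = -0.1438.

```bash
echo '{"finger_gap":[0, 0, 0, 0, 0, 0, 0, 0, 0, 0, 0, 0, 0, 0, 0, 0, 0, 0], "dx":[0, 0, 0, 0, -0.1438, -0.1438, -0.1438, -0.1438, -0.1438, -0.1438, -0.1438, -0.1438, -0.1438, -0.1438, -0.1438, -0.1438, -0.1438, -0.1438], "dy":[0, 0, 0, 0, 0.5125, 0.5125, 0.5125, 0.5125, 0.5125, 0.5125, 0.5125, 0.5125, 0.5125, 0.5125, 0.5125, 0.5125, 0.5125, 0.5125], "dz":[-0.0375, -0.075, -0.1125, -0.125, -0.125, -0.125, -0.125, -0.125, -0.125, -0.125, -0.125, -0.125, -0.125, -0.125, -0.125, -0.125, -0.125, -0.125], "spin":[0, 0, 0, 0, 0, 0, 0, 0, 0, 0, 0, 0, 0, 0, 0, 0, 0, 0]}' > m.json && python3 nudge.py m.json; python3 go.py .492 -.366 .056 .023
```

```text
t: 42.72
eef_pos: [0.491, -0.3648, 0.2217]
ee_rot: [-3.141, 0.0, 0.023]
force: [0.6, -0.6, -0.5]
width: 0.0227
gripper_force: 25.0
[0.0011 0.0014 0.1657] turn 0.0 t 42.7 F [ 0.6 -0.6 -0.5] q6 1.91
```

To row units: 0.166 m / 0.8 = 0.2075, 0.16 m / 0.8 = 0.2.

```bash
echo '{"finger_gap":[0, 0, 0, 0, 0, 0, 0, 0], "dx":[0, 0, 0, 0, 0, 0, 0, 0], "dy":[0, 0, 0, 0, 0, 0, 0, 0], "dz":[0.05, 0.1, 0.15, 0.1875, 0.2, 0.2075, 0.2075, 0.2075], "spin":[0, 0, 0, 0, 0, 0, 0, 0]}' > m.json && python3 nudge.py m.json; echo '{"finger_gap":[0.05, 0.05, 0.05, 0.05, 0.05, 0.05, 0.05, 0.05, 0.05, 0.05, 0.05, 0.05, 0.05, 0.05, 0.05, 0.05], "dx":[0, 0, 0, 0, 0, 0, 0, 0, 0, -0.0625, -0.0625, -0.0625, -0.0625, -0.0625, -0.0625, -0.0625], "dy":[0, 0, 0, 0, 0, 0, 0, 0, 0, -0.25, -0.25, -0.25, -0.25, -0.25, -0.25, -0.25], "dz":[0, 0, 0, 0, 0, 0, -0.075, -0.15, -0.175, -0.175, -0.175, -0.175, -0.175, -0.175, -0.175, -0.175], "spin":[0, 0, 0, 0, 0, 0, 0, 0, 0, 0, 0, 0, 0, 0, 0, 0]}' > m.json && python3 nudge.py m.json
python3 - <<'E'
from h import *
g=arm.grab_frame('top');cv2.imwrite('pics/top7.png',g[...,::-1]);print(arm.get_state()['force'])
for c in blobs(g,(0,0,150),(180,60,255),60,(430,160,610,360))[:4]: print('white',cv2.contourArea(c),cen(c),rays('top',[cen(c)],.045))
c=blobs(g,(100,120,60),(125,255,255),2000,(430,150,639,400))[0];p=rays('top',cv2.boxPoints(cv2.minAreaRect(c)),.07)[:,:2];print(p.round(3).tolist(),p.mean(0))
for c in blobs(g,(20,100,120),(35,255,255),20,(200,225,250,275)): print('lever',rays('top',cv2.boxPoints(cv2.minAreaRect(c)),.094)[:,:2].round(3).tolist())
for c in blobs(g,(0,120,80),(8,255,255),20,(385,235,425,262)): print('knob',rays('top',[cen(c)],.085))
c=blobs(g,(8,140,120),(18,255,255),100,(250,250,355,330))[0];p=rays('top',cv2.boxPoints(cv2.minAreaRect(c)),.042)[:,:2];print('det',p.round(3).tolist(),p.mean(0))
E
```

```text
t: 43.38
eef_pos: [0.4925, -0.3656, 0.0579]
ee_rot: [3.14, -0.002, 0.024]
force: [0.3, 0.3, -0.8]
width: 0.0228
gripper_force: 25.0
t: 44.72
eef_pos: [0.4365, -0.1648, 0.197]
ee_rot: [-3.142, -0.002, 0.027]
force: [0.6, -0.5, 0.2]
width: 0.0503
gripper_force: 0.0
[-0.15043378 -0.55181624 -0.06663109]
white 438.0 (534.4071537290715, 224.53957382039573) [[ 0.59708416 -0.375297    0.045     ]]
white 63.5 (451.6325459317585, 162.29921259842519) [[ 0.72929284 -0.1990686   0.045     ]]
[[0.507, -0.257], [0.705, -0.284], [0.679, -0.501], [0.483, -0.471]] [ 0.59354308 -0.37806434]
lever [[0.555, 0.281], [0.556, 0.264], [0.496, 0.262], [0.495, 0.278]]
knob [[ 0.53323417 -0.09388732  0.085     ]]Traceback (most recent call last):
  File "<stdin>", line 7, in <module>
IndexError: list index out of range
```

To row units: -0.6 m / 0.8 = -0.75, -0.08 m / 0.8 = -0.1.

```bash
echo '{"finger_gap":[0.05, 0.05, 0.05, 0.05, 0.05, 0.05, 0.05, 0.05, 0.05, 0.05, 0.05, 0.05, 0.05, 0.05, 0.05, 0.05, 0.05, 0.05, 0.05, 0.05], "dx":[0, 0, 0, 0, 0, 0, 0, 0, 0, 0, 0, 0, 0, 0, 0, 0, 0, 0, 0, 0], "dy":[0, 0, 0, -0.75, -0.75, -0.75, -0.75, -0.75, -0.75, -0.75, -0.75, -0.75, -0.75, -0.75, -0.75, -0.75, -0.75, -0.75, -0.75, -0.75], "dz":[-0.1, -0.1, -0.1, -0.1, -0.1, -0.1, -0.1, -0.1, -0.1, -0.1, -0.1, -0.1, -0.1, -0.1, -0.1, -0.1, -0.1, -0.1, -0.1, -0.1], "spin":[0, 0, 0, 0, 0, 0, 0, 0, 0, 0, 0, 0, 0, 0, 0, 0, 0, 0, 0, 0]}' > m.json && python3 nudge.py m.json
python3 - <<'E'
from h import *
g=arm.grab_frame('top');cv2.imwrite('pics/top8.png',g[...,::-1])
for c in blobs(g,(0,0,150),(180,60,255),60,(430,160,610,360))[:4]: print('white',cv2.contourArea(c),cen(c),rays('top',[cen(c)],.045))
c=blobs(g,(100,120,60),(125,255,255),2000,(430,150,639,400))[0];p=rays('top',cv2.boxPoints(cv2.minAreaRect(c)),.07)[:,:2];print(p.round(3).tolist(),p.mean(0))
for c in blobs(g,(8,140,120),(18,255,255),100,(250,250,355,330))[:1]:p=rays('top',cv2.boxPoints(cv2.minAreaRect(c)),.042)[:,:2];print('det',p.round(3).tolist(),p.mean(0))
for c in blobs(g,(20,100,120),(35,255,255),20,(200,225,250,275)): print('lever',rays('top',cv2.boxPoints(cv2.minAreaRect(c)),.094)[:,:2].round(3).tolist())
E
```

```text
t: 46.43
eef_pos: [0.4233, 0.4333, 0.2743]
ee_rot: [3.139, 0.001, 0.023]
force: [0.2, 0.3, -1.1]
width: 0.05
gripper_force: 0.0
white 611.0 (530.0769230769231, 273.93998908892524) [[ 0.4914244  -0.36492801  0.045     ]]
white 424.5 (534.5186493914409, 224.4703572830781) [[ 0.59723818 -0.37553554  0.045     ]]
white 62.0 (451.5537634408602, 162.2795698924731) [[ 0.72933313 -0.19889871  0.045     ]]
[[0.405, -0.243], [0.705, -0.284], [0.679, -0.504], [0.381, -0.457]] [ 0.54210453 -0.37189485]
det [[0.426, 0.176], [0.473, 0.075], [0.439, 0.059], [0.392, 0.16]] [0.43253595 0.1171821 ]
lever [[0.555, 0.281], [0.556, 0.264], [0.496, 0.262], [0.495, 0.278]]
```

```bash
echo '{"finger_gap":[0.05, 0.05, 0.05, 0.05, 0.05, 0.05], "dx":[0, 0, 0, 0, 0, 0], "dy":[0, 0, 0, 0, 0, 0], "dz":[0, 0, 0, 0, 0, 0], "spin":[0, 0, 0, 0, 0, 0]}' > m.json && python3 nudge.py m.json; python3 -c "
from station import arm
print(arm.job_done())"
```

```text
t: 46.98
eef_pos: [0.4225, 0.433, 0.2764]
ee_rot: [-3.141, -0.0, 0.023]
force: [-0.5, 0.0, 0.2]
width: 0.0499
gripper_force: 0.0
the job is handed in; nothing more can be done
None
```

I handed the job in at about 47 s with every step carried out in order, but the hand-in call returned no verdict. Only housings 3 and 4 were present; I leak-tested both and put them in the blue tray. My last measurements show the detector on the middle of its pad, the air valve shut and the vent knob pulled out.

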